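# Flip the hex key and lever the filter holder's clamp screw tight

### The arm

A 7-joint arm with a two-finger parallel gripper is mounted at the origin on the work surface. World frame = base frame: x ahead of the robot, y to its left, z up, the work surface at z = 0. Lengths are in m, angles in rad, forces in N, time in s.
With the tool pointing down it reaches from about 0.4 to 0.85 m from the base axis. Payload 10.4 kg.
Tool frame: the origin (TCP) lies between the finger pads; the fingertips stand ctrl.tips_ahead ahead of it and the grasp point (between the pads) is the TCP (ctrl.tips_ahead is the distance from the TCP to the fingertips, in m); z points along the fingers, y is the direction in which the jaws open and shut (so a half turn about z gives the same grasp; the last joint's range is limited). The gripper opens to 85 mm and grips with 20 to 120 N. Pads are 22 mm wide; open, the fingers measure 114 mm over their backs; the gripper's body (76 mm by 85 mm) begins 54 mm behind the grasp point. The pads swing forward as they close: fully open they stand 13 mm farther back than shut.
Start: joints at [1.269, 0.332, -0.065, 1.46, 0.022, 1.35, -0.088], TCP at [0.172, -0.601, 0.25] pointing down, gripper open.
Joint ranges: [-2.6, 2.6], [-0.5, 2.12], [-1.47, 1.34], [0.16, 2.42], [-1.27, 4.41], [0.06, 2.06], [-2.6, 2.6]. Speed limits (rad/s): [2.22, 2.22, 2.79, 2.79, 3.14, 3.14, 3.14].

### API

Orientations are given as a unit quaternion [x, y, z, w].
In Python, from workcell import ctrl gives the robot as it stands. The module is installed in compiled form; this text tells all that it offers.
- The arm moves only by the tool carry_out, never from a script. Its arguments are lists of equal length, an entry for each row: "translation": the shift along the tool's x, y, z in mm, a list of three; "twist": the turn about the tool's z in rad; "jaw": the opening, from 0 (shut) to 1 (fully open). In form: {"translation": [[x, y, z], ...], "twist": [twist, ...], "jaw": [jaw, ...]}. A call has 1 to 8 rows; each row is the pose to reach, as a shift and turn from the pose measured when the call began, along the tool's axes at that moment; what a row does not reach only later rows make up. A row lasts 1/8 s, in which the tool goes at most 62.5 mm and 10.7 degrees, less where a joint would pass 70% of its speed; a pose out of reach is approached as far as the arm can. A call with a gripper value outside its range is refused whole. The fingers move at their own pace and stop on an object; the grip force is fixed at half the most. Time passes only in rows, so rows that repeat a pose let the fingers close. It gives the time, the measured TCP pose, the force and the opening at its end, in the units of the state.
- ctrl.get_obs(): the state, without advancing time (a new reading comes with each control period).
- ctrl.camera(name): name is "scene" or "top"; returns a dict with "frame" (400x640x3 uint8, blue, green, red), "fx", "fy", "cx", "cy" (pixels), "rvec" (rotation vector, rad) and "tvec" (3), from world to camera coordinates, as OpenCV has them. Camera axes: x right, y down, z forward; pixel columns grow to the right and rows downward; lengths in m; the calibration is good to about 2 mm. A picture is of the moment at which its call begins. There is no depth.
- ctrl.close_job(): hands the job in, once; it reports no verdict.
Trained networks look in the newest picture that a camera, given by its name, has taken for a name from the list of things; names that differ only in an ending like _2 or _b are one class to them, and where a whole thing is asked for, a point or a joint stands for the part that bears it (a point fixed in the world has none). Each returns a list of dicts, best first, with "score" (0 to 1); they miss things now and then, are a little off and sometimes report something else, mostly with a low value. They report only what shows in the picture. A call takes as long as a camera call. They do not tell look-alikes from the thing itself.
- ctrl.find_in(camera, target): "location" ([x, y, z] in m, in world coordinates, good to about 4 mm: the middle of the surface that is visible of it).
- ctrl.outline_of(camera, target): "pixels" (400x640 bool, what is visible of it).
- ctrl.tip_of(camera, target): "location" ([x, y, z] in m, in world coordinates, good to about 4 mm: a listed point, or the origin of a listed thing).
The state is a dict: "t": time; "joints": joint angles; "joint_vel": joint speeds; "effort": joint torques, N m; "tool_pos": TCP position; "eef_rot": TCP orientation; "contact_force": force on the tool from outside, world axes, zero at the start; "ft_torque": the same for the moment, N m; "width": opening from 0.0 (shut) to 1.0 (fully open).
Only numpy, scipy, OpenCV 4.12 (cv2) and the standard library are available. Lean on these libraries where they do the work, as an engineer would, in place of code of your own. Each camera call takes 0.05 s, during which the arm holds its last target.

### The job

Take the big hex key out of the orange stand, flip it so that its short arm points down, and seat the short arm fully in the socket of the filter holder's clamp screw. Using the long arm as the lever, tighten the stiff screw clockwise (seen from above) just until it comes up against its stop and the two yellow marks meet; feel the key in gently and do not wrench on the stop. Leave the key seated in the screw, let go of it, and do not disturb the three bottles.

Things in the scene. Friction and masses are not known exactly. Their poses are not given: they have to be found in the camera images.
- key_grip (a point): point on the long arm of a steel L-shaped hex key (about 350 g, hexagon 17 mm across flats), 90 mm from that arm's end, 60 mm from the elbow. z runs along the long arm towards the elbow, x is the direction of the short arm from elbow to end, y is square to the plane of the L. On both arms two flats face +y and -y. At the start 100 mm above the table, 48 mm above the stand's top
- elbow (a point): corner of the key where the centrelines of its arms meet, same axes as key_grip. The long arm is 150 mm from its end to here, the short arm 55 mm from here to its end. At the start the key stands loose in the orange stand, long arm down, elbow up
- short_tip (a point): centre of the end face of the key's short arm, 55 mm along x from the elbow, same axes as key_grip
- stand: orange plastic block 75 x 75 mm, 52 mm high, fixed to the table; origin at the centre of its underside. In the middle of its top is an upright round hole, 22.5 mm wide and 42 mm deep, that holds the key
- holder: filter holder fixed to the table: grey base plate 130 x 130 mm, round metal housing 90 mm across, and over it a blue bridge bar 76 x 132 mm (long along y), top 58 mm above the table; besides the screw nothing on it is higher than 66 mm. Origin at the centre of its underside; the screw stands in the middle of the bridge
- bridge_mark (a point): yellow mark on the bridge's top, at its +x edge, 10 mm long. When the screw is tight the yellow mark on the screw's flange points at it
- socket (a point): mouth centre of the clamp screw's hexagonal socket, 82 mm above the table, z up, turning with the screw; head 34 mm wide. Socket 18.2 mm over flats, 18 mm deep, two flats facing +y and -y: six headings fit, 60 degrees apart, with 5 degrees play either way. Seated, the long arm is 119 mm above the table; it sags up to 8 degrees when let go. Until it drops in, press with under 10 N (20 N mars it)
- screw (a joint): clamp screw angle in rad, growing clockwise from above; 0 to 0.4 at the start. It takes about 0.6 N m to turn (6 N at 100 mm from its axis) and stays where it is left. At 1.25 it meets a hard stop and the yellow marks meet. Pulling there with more than about 2.3 N m (23 N at 100 mm) counts as wrenching; twice the turning force is plenty to feel the stop
- reagent_mid (a point): white bottle with red cap, 48 mm in diameter, 85 mm high, loose; centre, half-way up. Leave alone
- vial_mid (a point): clear jar with white cap, 36 mm in diameter, 60 mm high, loose; centre. Leave alone
- dropper_mid (a point): white bottle with green cap, 34 mm in diameter, 70 mm high, loose; centre. Leave alone
There are look-alikes about, which are no part of the job. What is meant by the part that bears key_grip is not red, and is the smaller of those in its own colour. There is more than one size of the holder; the one meant has the size given above.

How it is judged:
By the outcome, as a careful person would: the job done as asked, in the order asked, and still so for the second after the job is handed in, with the robot touching nothing.
It also fails if it takes over 72 s, if anything falls off the work surface, if the arm or the gripper's body presses on something with over 40 N, if the wrist force passes 120 N, or if a joint passes its speed limit or range.

## Working session

There is one attempt and no reset: what is moved stays moved. The work goes in short steps, Python scripts to look and compute and a tool call to move; the robot and the scene stay as the last step left them, time stands still between calls to the robot, and variables do not carry over. Pictures are saved under pics/ and viewed, and the job is handed in when it is done.

Besides the shell and the picture viewer there is one more tool, called after ">>>" as name(argument=value, ...), one argument or row to a line, values as JSON. carry_out: Moves the arm, as the interface text tells. Its arguments: {"type":"object","properties":{"translation":{"type":"array","items":{"type":"array","items":{"type":"number"}}},"twist":{"type":"array","items":{"type":"number"}},"jaw":{"type":"array","items":{"type":"number"}}},"required":["translation","twist","jaw"]}

```bash
mkdir -p pics; ls; python3 - <<'E'
from workcell import ctrl
import cv2
o=ctrl.get_obs(); print(o, ctrl.tips_ahead)
for n in ("scene","top"):
    c=ctrl.camera(n); cv2.imwrite(f"pics/{n}0.png",c["frame"]); print(n,c["fx"],c["cx"],c["cy"],c["rvec"],c["tvec"])
    for t in ("key_grip","elbow","short_tip","stand","holder","bridge_mark","socket","reagent_mid","vial_mid","dropper_mid"):
        print(t,[(d["location"],round(d["score"],2)) for d in ctrl.tip_of(n,t)])
E
```

```text
pics
{'t': 0.0, 'joints': array([ 1.2693923 ,  0.33289623, -0.06468876,  1.46098162,  0.02161274,
        1.34988893, -0.08852967]), 'joint_vel': array([ 0.00051475, -0.00062176, -0.00056073, -0.00090664,  0.00082033,
       -0.0007575 ,  0.00025753]), 'effort': array([-2.15591881e-04, -6.25457668e+01,  4.90194478e-02, -3.91615605e+01,
        1.62579113e-02,  9.91735869e-03,  2.95007487e-05]), 'tool_pos': array([ 0.17188901, -0.60052171,  0.24948143]), 'eef_rot': array([ 9.90300081e-01,  1.38943166e-01, -1.44768580e-04, -7.24807944e-04]), 'contact_force': array([ 0.30092327,  0.12462929, -0.25650469]), 'ft_torque': array([-0.00922119,  0.00433855,  0.00287788]), 'width': 0.9990770403378654} 0.019
scene 435.10240602270096 310.2657521572491 199.824001711089 [ 2.00285238  1.02416739 -0.51038113] [-0.29864166 -0.13499613  1.55738148]
key_grip [([0.6281, -0.2096, 0.1324], 0.85), ([0.5097, -0.188, 0.1031], 0.62), ([0.4763, -0.2792, 0.0954], 0.59)]
elbow [([0.5064, -0.1872, 0.162], 0.93), ([0.6274, -0.2078, 0.2157], 0.8), ([0.4796, -0.2787, 0.1518], 0.56)]
short_tip [([0.6784, -0.1525, 0.2
[... 818 characters left out ...]
, ([0.6292, -0.2096, 0.2174], 0.64)]
short_tip [([0.6801, -0.1477, 0.2141], 0.96), ([0.5598, 0.3938, 0.0441], 0.67), ([0.4775, -0.3349, 0.1515], 0.48), ([0.5626, -0.1931, 0.1599], 0.46), ([0.5096, -0.1871, 0.1587], 0.46)]
stand [([0.5061, -0.1891, 0.0002], 0.84), ([0.6518, -0.0249, 0.035], 0.5)]
holder [([0.3083, 0.4219, 0.0004], 0.91), ([0.4902, 0.1835, 0.0008], 0.83)]
bridge_mark [([0.65, -0.0257, 0.0339], 0.71), ([0.5227, 0.1897, 0.0581], 0.66), ([0.353, 0.4215, 0.0839], 0.56)]
socket [([0.3063, 0.4212, 0.1152], 0.9), ([0.4911, 0.1843, 0.0831], 0.63)]
reagent_mid [([0.5574, 0.3973, 0.0443], 0.72)]
vial_mid [([0.5784, -0.3795, 0.0317], 0.68)]
dropper_mid [([0.6551, -0.0276, 0.0334], 0.67)]
```

View pics/scene0.png

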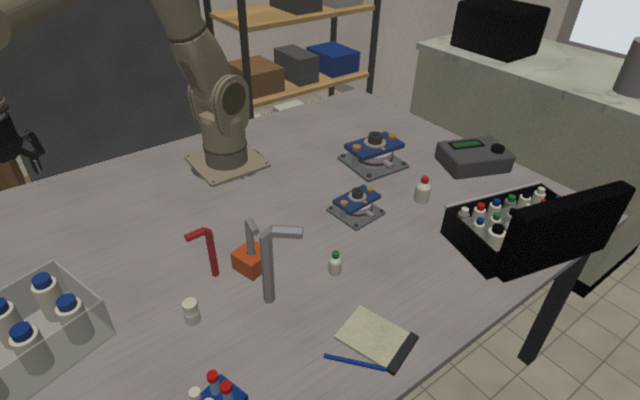

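View pics/top0.png

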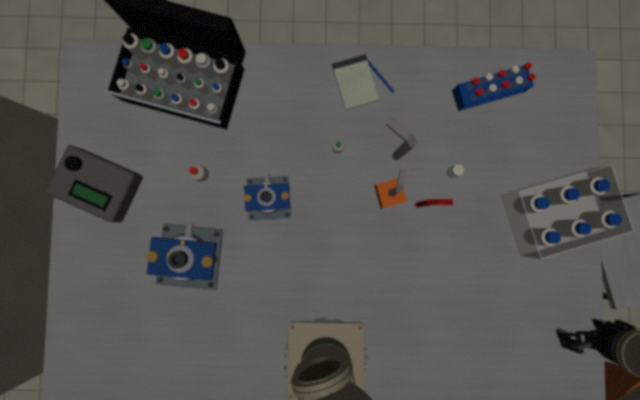

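```bash
python3 - <<'E'
import cv2,numpy as np
a=cv2.imread("pics/scene0.png"); b=cv2.imread("pics/top0.png")
from workcell import ctrl
for n,im in(("scene",a),("top",b)):
    c=ctrl.camera(n); K=np.array([[c["fx"],0,c["cx"]],[0,c["fy"],c["cy"]],[0,0,1]])
    for p in([.506,-.188,.1],[.49,.183,.082],[.477,-.279,.1],[.628,-.21,.13]):
        print(n,p,cv2.projectPoints(np.array([p]),c["rvec"],c["tvec"],K,None)[0].ravel())
E
```

```text
scene [0.506, -0.188, 0.1] [249.02824615 236.71311355]
scene [0.49, 0.183, 0.082] [357.38046385 190.14251598]
scene [0.477, -0.279, 0.1] [210.19700142 244.66579713]
scene [0.628, -0.21, 0.13] [266.55521323 259.54783536]
top [0.506, -0.188, 0.1] [394.64679752 192.12100595]
top [0.49, 0.183, 0.082] [265.010022   195.97413212]
top [0.477, -0.279, 0.1] [426.5304653  202.82266835]
top [0.628, -0.21, 0.13] [404.86250906 147.79133178]
```

```bash
python3 - <<'E'
import cv2,numpy as np
a=cv2.imread("pics/scene0.png"); b=cv2.imread("pics/top0.png")
f=lambda im,x,y,w,h,s:cv2.resize(im[y:y+h,x:x+w],(w*s,h*s),interpolation=cv2.INTER_CUBIC)
p=np.hstack([f(a,180,210,130,100,3),f(b,365,110,100,100,3)])
q=np.hstack([f(a,322,175,65,50,6),f(b,240,172,58,50,6)])
w=max(p.shape[1],q.shape[1])
pad=lambda i:cv2.copyMakeBorder(i,0,0,0,w-i.shape[1],0)
im=np.vstack([pad(p),pad(q)])
im=cv2.convertScaleAbs(im,alpha=1.4)
print(im.shape);cv2.imwrite("pics/crop0.png",im)
E
```

```text
(600, 738, 3)
```

View pics/crop0.png

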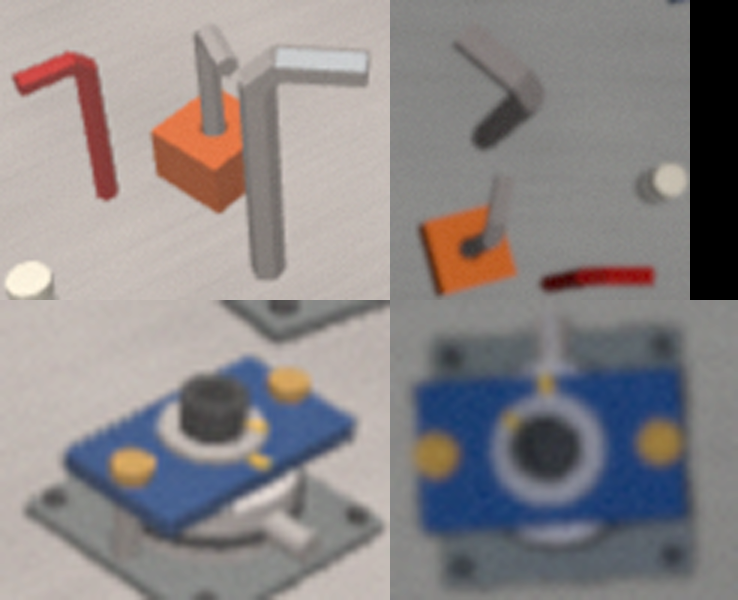

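```bash
cat > h.py <<'E'
import cv2,numpy as np
from scipy.spatial.transform import Rotation as R
from workcell import ctrl
def cam(n):
    c=ctrl.camera(n); c["K"]=np.array([[c["fx"],0,c["cx"]],[0,c["fy"],c["cy"]],[0,0,1]]); return c
def proj(c,P): return cv2.projectPoints(np.asarray(P,float).reshape(-1,3),c["rvec"],c["tvec"],c["K"],None)[0].reshape(-1,2)
def unproj(c,uv,z):
    Rm=cv2.Rodrigues(c["rvec"])[0]; C=-Rm.T@c["tvec"]
    uv=np.asarray(uv,float).reshape(-1,2)
    d=(Rm.T@np.linalg.inv(c["K"])@np.c_[uv,np.ones(len(uv))].T).T
    return C+d*((z-C[2])/d[:,2])[:,None]
def hexpts(a):  # corners of hexagon, flats +-b ; coordinates (a,b) with flats at b=+-8.5mm
    r=.0085/np.cos(np.pi/6); t=np.arange(6)*np.pi/3
    return np.c_[r*np.cos(t),r*np.sin(t)]
H=hexpts(0)
def keypts(longlen=.150):
    L=[np.c_[H[:,0],H[:,1],np.full(6,z)] for z in (.0085,-longlen)]
    S=[np.c_[np.full(6,x),H[:,1],H[:,0]] for x in (-.0085,.055)]
    return np.vstack(L),np.vstack(S)
def sil(c,pos,Rm,longlen=.15,ss=4):
    m=np.zeros((400*ss,640*ss),np.uint8)
    for P in keypts(longlen):
        q=proj(c,P@Rm.T+pos)
        q=cv2.convexHull(((q+.5)*ss).astype(np.float32).round().astype(np.int32))
        cv2.fillConvexPoly(m,q,255)
    return cv2.resize(m,(640,400),interpolation=cv2.INTER_AREA)/255.
E
python3 - <<'E'
from h import *
from scipy.optimize import minimize
cs={n:cam(n) for n in("scene","top")}
M={}
for n,c in cs.items():
    for k,d in enumerate(ctrl.outline_of(n,"key_grip")):
        ys,xs=np.where(d["pixels"]); print(n,k,round(d["score"],2),xs.min(),xs.max(),ys.min(),ys.max(),len(xs))
        M[n,k]=d["pixels"]
    for d in ctrl.outline_of(n,"holder"):
        ys,xs=np.where(d["pixels"]); print("holder",n,xs.min(),xs.max(),ys.min(),ys.max(),len(xs))
np.savez("m.npz",**{f"{n}{k}":v for (n,k),v in M.items()})
c=cs["top"]; f=c["frame"].astype(int)
sub=f[170:222,238:298]; 
blue=(sub[...,0]>sub[...,2]+35)
ys,xs=np.where(blue)
hull=cv2.minAreaRect(np.c_[xs+238,ys+170].astype(np.float32)); box=cv2.boxPoints(hull)
W=unproj(c,box,.058); print(W.round(4), W.mean(0))
e=[W[(i+1)%4]-W[i] for i in range(4)]; print([ (round(np.linalg.norm(v),4),round(np.degrees(np.arctan2(v[1],v[0])),1)) for v in e])
# yellow/orange
org=((sub[...,2]>sub[...,0]+45)&(sub[...,1]>sub[...,0]+25)).astype(np.uint8)
n_,lab,st,ce=cv2.connectedComponentsWithStats(org)
for i in range(1,n_):
    w=sub[...,2]-sub[...,0]; m=lab==i; yy,xx=np.where(m); ww=w[m]
    uv=[(xx*ww).sum()/ww.sum()+238,(yy*ww).sum()/ww.sum()+170]
    print(st[i],uv,unproj(c,uv,.06)[0].round(4))
E
```

```text
scene 0 0.96 185 218 227 275 544
scene 1 0.79 259 302 225 302 1300
scene 2 0.71 245 258 217 254 365
holder scene 327 384 185 229 1576
holder scene 338 409 131 181 2342
top 0 0.82 415 452 199 207 243
top 1 0.81 387 416 118 160 567
top 2 0.67 388 406 169 195 196
holder top 243 290 174 220 1916
holder top 146 223 223 290 4281
[[0.5216 0.2497 0.058 ]
 [0.5314 0.1225 0.058 ]
 [0.4583 0.1166 0.058 ]
 [0.4487 0.2433 0.058 ]] [0.48999274 0.18302048 0.058     ]
[(np.float64(0.1276), np.float64(-85.6)), (np.float64(0.0733), np.float64(-175.4)), (np.float64(0.1271), np.float64(94.3)), (np.float64(0.0732), np.float64(5.0))]
[44 23  6  5 22] [np.float64(284.72151898734177), np.float64(195.21360759493672)] [0.4947 0.1282 0.06  ]
[ 7 25  5  6 24] [np.float64(247.0120996441281), np.float64(197.48327402135232)] [0.4862 0.2388 0.06  ]
```

```bash
python3 - <<'E'
from h import *
from scipy.optimize import minimize
cs={n:cam(n) for n in("scene","top")}
m=np.load("m.npz"); T={"scene":m["scene2"].astype(float),"top":m["top2"].astype(float)}
roi={"scene":(slice(205,262),slice(235,262)),"top":(slice(160,202),slice(380,412))}
def pose(p):
    Rm=R.from_euler("zyx",[p[3],p[4],p[5]]).as_matrix(); return np.array(p[:3]),Rm
def cost(p):
    pos,Rm=pose(p); L=(pos[2]-.052); s=0
    for n,c in cs.items():
        S=sil(c,pos,Rm,L); a=S[roi[n]]; b=T[n][roi[n]]; s+=np.abs(a-b).sum()
    return s+ (p[4]/.1)**2*5+(p[5]/.1)**2*5
best=None
for h0 in(-.3,-.15,0):
    x0=[.506,-.187,.16,h0,0,0]
    sx=np.array([x0]+[np.array(x0)+d for d in np.diag([.004,.004,.004,.15,.06,.06])])
    r=minimize(cost,x0,method="Nelder-Mead",options=dict(initial_simplex=sx,maxfev=500))
    print(r.fun,r.x.round(4))
    if best is None or r.fun<best.fun:best=r
pos,Rm=pose(best.x)
print("long arm at z=.1, .12:",pos+Rm[:,2]*((.1-pos[2])/Rm[2,2]),"tip",pos+Rm[:,0]*.055)
# marks
c=cs["top"]; 
for n in cs:
    f=cs[n]["frame"].astype(int); y=(np.minimum(f[...,2],f[...,1])-f[...,0])
    rg={"top":(178,215,250,280),"scene":(180,222,325,385)}[n]
    sub=y[rg[0]:rg[1],rg[2]:rg[3]]
    if n=="top": print(sub[0:16,3:25])
    for thr in(25,):
        k,lab,st,ce=cv2.connectedComponentsWithStats((sub>thr).astype(np.uint8))
        for i in range(1,k):
            mm=lab==i; yy,xx=np.where(mm); ww=sub[mm]; uv=[(xx*ww).sum()/ww.sum()+rg[2],(yy*ww).sum()/ww.sum()+rg[0]]
            print(n,st[i][4],np.round(uv,2),unproj(cs[n],uv,.058)[0].round(4),unproj(cs[n],uv,.066)[0].round(4))
E
```

```text
98.46727981650106 [ 0.5093 -0.187   0.1577 -0.1994 -0.0096 -0.0072]
98.99613294401267 [ 0.5091 -0.1866  0.1596 -0.2094 -0.0056 -0.0063]
100.53584315627255 [ 0.5105 -0.1875  0.1589 -0.2072  0.0119  0.0035]
long arm at z=.1, .12: [ 0.50981949 -0.18736652  0.1       ] tip [ 0.56317608 -0.19784252  0.15832873]
scene 27 [369.72 188.32] [0.4794 0.2444 0.058 ] [0.4876 0.2359 0.066 ]
scene 5 [364.26 195.43] [0.4977 0.2057 0.058 ] [0.5057 0.1977 0.066 ]
scene 29 [343.47 202.25] [0.4882 0.1332 0.058 ] [0.4963 0.1259 0.066 ]
scene 5 [364.74 201.51] [0.5215 0.1863 0.058 ] [0.5293 0.1785 0.066 ]
[[ -4  -3  -3  -5  -3  -4  -5  -5  -6  -7  -4  -2  -2  -3  -3   0  -1  -7
   -6  -7 -10  -7]
 [ -6  -6  -6  -8  -6  -8  -8 -10  -8  -9  -6  -1  -2  -4  -2   0  -1  -6
   -8 -11 -12 -10]
 [ -8  -8  -7  -7  -7  -7 -10  -8  -7  -8  -7  -1  -1  -3  -2  -2  -1  -8
   -9  -9 -10 -10]
 [ -9  -9  -8  -8  -9  -9  -9  -9  -8  -8  -7  -3  -1  -4  -4  -3  -3  -3
   -7 -10 -10 -11]
 [ -9 -10  -9 -11  -9  -8  -9  -9  -9  -8  -6  -4  -4  -3  -6  -7  -8  -8
   -8 -12 -11 -12]
 [ -9 -12 -12 -11 -11 -11 -13 -12 -10 -10  -9
[... 474 characters left out ...]
 -2 -10 -19 -24 -31
  -39 -51 -57 -60]
 [-59 -62 -60 -62 -58 -55 -40 -29 -24 -18 -14 -12 -10  -9 -10 -12 -15 -17
  -25 -36 -48 -55]
 [-60 -62 -59 -59 -53 -33  -8  -3  -5 -10  -8  -9  -9 -10 -10 -12 -12 -11
  -14 -25 -36 -49]
 [-61 -58 -64 -58 -43 -13  16  20   8  -2  -6  -6  -8  -7  -7  -7  -9  -9
  -11 -15 -24 -35]
 [-60 -58 -61 -54 -38  -6  19  30  15   1  -3  -5  -6  -5  -5  -7  -7  -9
   -9 -12 -14 -24]
 [-59 -64 -58 -51 -34 -10   6  14  11   0  -3  -5  -4  -6  -5  -7  -8  -7
   -9 -10 -14 -19]]
top 4 [265.51 185.5 ] [0.5227 0.1857 0.058 ] [0.5219 0.1846 0.066 ]
top 1 [260. 192.] [0.5032 0.2014 0.058 ] [0.5025 0.2002 0.066 ]
top 1 [250. 197.] [0.4879 0.2305 0.058 ] [0.4874 0.229  0.066 ]
```

```bash
cat >> h.py <<'E'
def st():
    o=ctrl.get_obs(); Rm=R.from_quat(o["eef_rot"]).as_matrix()
    return o,o["tool_pos"],Rm,np.arctan2(Rm[1,0],Rm[0,0])
def goto(p,yaw=None):
    o,t,Rm,y=st(); d=Rm.T@(np.array(p)-t)*1000
    tw=0 if yaw is None else -((yaw-y+np.pi)%(2*np.pi)-np.pi)
    print("shift",d.round(1),"twist",round(tw,3),"| t",round(o["t"],2),"pos",t.round(4),"yaw",round(y,3),"tilt",Rm[:,2].round(3),"F",o["contact_force"].round(1),"M",o["ft_torque"].round(2),"w",round(o["width"],3),"q",o["joints"].round(2))
E
python3 - <<'E'
from h import *
goto([.45,-.26,.26],2.94)
goto([.5095,-.187,.26],2.94)
E
```

```text
shift [ 361.  -251.2   -9.7] twist -2.661 | t 1.6 pos [ 0.172  -0.6009  0.2503] yaw 0.279 tilt [ 0. -0. -1.] F [-0.2  0.7  0.3] M [ 0.02  0.   -0.  ] w 1.0 q [ 1.27  0.33 -0.06  1.46  0.02  1.35 -0.09]
shift [ 438.3 -305.    -9.7] twist -2.661 | t 1.6 pos [ 0.172  -0.6009  0.2503] yaw 0.279 tilt [ 0. -0. -1.] F [-0.2  0.7  0.3] M [ 0.02  0.   -0.  ] w 1.0 q [ 1.27  0.33 -0.06  1.46  0.02  1.35 -0.09]
```

>>> carry_out(
  translation=[
    [40,-28,-20],
    [80,-56,-20],
    [120,-83,-20],
    [160,-111,-20],
    [200,-139,-20],
    [240,-167,-20],
    [280,-195,-20],
    [320,-223,-20],
  ],
  twist=[-0.18,-0.36,-0.54,-0.72,-0.9,-1.08,-1.26,-1.44],
  jaw=[1,1,1,1,1,1,1,1],
)

```text
t: 2.6
tool_pos: [0.4191, -0.2971, 0.2706]
eef_rot: [0.651, 0.759, -0.0, 0.0]
contact_force: [0.1, -0.6, -0.2]
width: 0.999
```

```bash
python3 -c "
from h import *
goto([.5095,-.187,.26],2.94)"
```

```text
shift [ 95.  106.2  10.6] twist -1.215 | t 2.6 pos [ 0.4191 -0.2971  0.2706] yaw 1.725 tilt [ 0.    -0.001 -1.   ] F [ 0.1 -0.6 -0.2] M [-0.03 -0.08  0.04] w 0.999 q [ 0.96  0.1  -0.46  1.7   0.05  1.35  0.64]
```

>>> carry_out(
  translation=[
    [15,18,5],
    [35,38,5],
    [60,66,5],
    [80,90,8],
    [95,106,10],
    [95,106,10],
    [95,106,10],
    [95,106,10],
  ],
  twist=[-0.17,-0.35,-0.52,-0.7,-0.87,-1.05,-1.215,-1.215],
  jaw=[1,1,1,1,1,1,1,1],
)

```text
t: 3.6
tool_pos: [0.5093, -0.1871, 0.2606]
eef_rot: [0.101, 0.995, -0.0, 0.0]
contact_force: [-0.7, -0.9, -0.0]
width: 0.997
```

```bash
python3 -c "
from h import *
goto([.5095,-.187,.122],2.94)
c=cam('top');f=c['frame'][120:230,340:480];g=cam('scene')['frame'][170:280,180:320]
cv2.imwrite('pics/ap1.png',cv2.convertScaleAbs(cv2.resize(np.hstack([f,g]),None,fx=2.8,fy=2.8,interpolation=2),alpha=1.4))"
```

```text
shift [-1.000e-01  2.000e-01  1.386e+02] twist -0.002 | t 3.6 pos [ 0.5093 -0.1871  0.2606] yaw 2.938 tilt [ 0.001 -0.001 -1.   ] F [-0.7 -0.9 -0. ] M [-0.01 -0.02 -0.01] w 0.997 q [ 0.86  0.2  -0.67  1.64  0.13  1.34  1.54]
```

View pics/ap1.png

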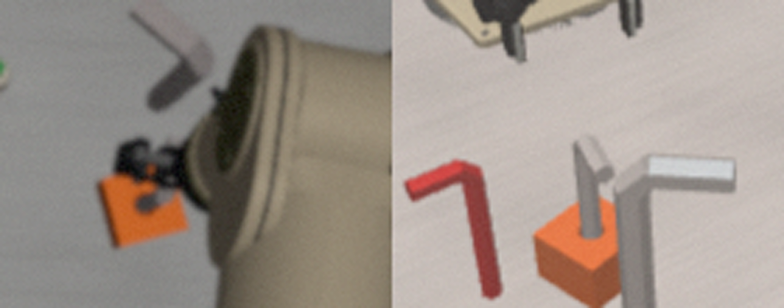

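>>> carry_out(
  translation=[
    [0,0,35],
    [0,0,70],
    [0,0,100],
    [0,0,120],
    [0,0,132],
    [0,0,138],
    [0,0,138],
  ],
  twist=[0,0,0,0,0,0,0],
  jaw=[1,1,1,1,1,1,1],
)

```text
t: 4.58
tool_pos: [0.5095, -0.1873, 0.1228]
eef_rot: [0.103, 0.995, -0.0, 0.0]
contact_force: [-0.3, 0.1, 0.7]
width: 0.999
```

```bash
python3 -c "
from h import *
goto([.5095,-.187,.122],2.94)
g=cam('scene')['frame'][150:290,180:340]
cv2.imwrite('pics/ap2.png',cv2.convertScaleAbs(cv2.resize(g,None,fx=4,fy=4,interpolation=2),alpha=1.4))"
```

```text
shift [0.1 0.3 0.8] twist -0.005 | t 4.58 pos [ 0.5095 -0.1873  0.1228] yaw 2.935 tilt [ 0.001 -0.001 -1.   ] F [-0.3  0.1  0.7] M [ 0.03 -0.04 -0.01] w 0.999 q [ 0.82  0.33 -0.64  1.8   0.22  1.08  1.46]
```

View pics/ap2.png

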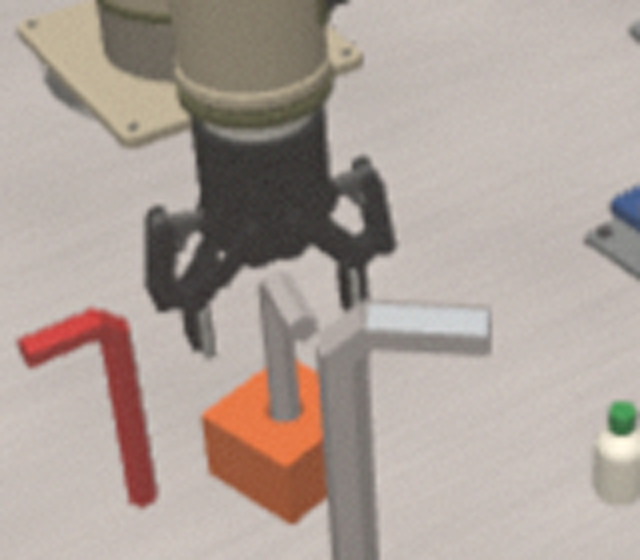

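>>> carry_out(
  translation=[
    [0,0,0],
    [0,0,0],
    [0,0,0],
    [0,0,0],
    [0,0,0],
    [0,0,0],
  ],
  twist=[0,0,0,0,0,0],
  jaw=[0.6,0.3,0,0,0,0],
)

```text
t: 5.38
tool_pos: [0.5098, -0.1875, 0.1234]
eef_rot: [0.103, 0.995, -0.001, 0.001]
contact_force: [0.3, -0.7, 2.9]
width: 0.187
```

```bash
python3 -c "
from h import *
goto([.5095,-.187,.122],2.94)
g=cam('scene')['frame'][150:290,180:340]
cv2.imwrite('pics/gr1.png',cv2.convertScaleAbs(cv2.resize(g,None,fx=4,fy=4,interpolation=2),alpha=1.4))"
```

```text
shift [0.4 0.5 1.4] twist -0.005 | t 5.38 pos [ 0.5098 -0.1875  0.1234] yaw 2.935 tilt [ 0.001 -0.001 -1.   ] F [ 0.3 -0.7  2.9] M [-0.26  0.26  0.02] w 0.187 q [ 0.82  0.33 -0.64  1.8   0.22  1.08  1.46]
```

View pics/gr1.png

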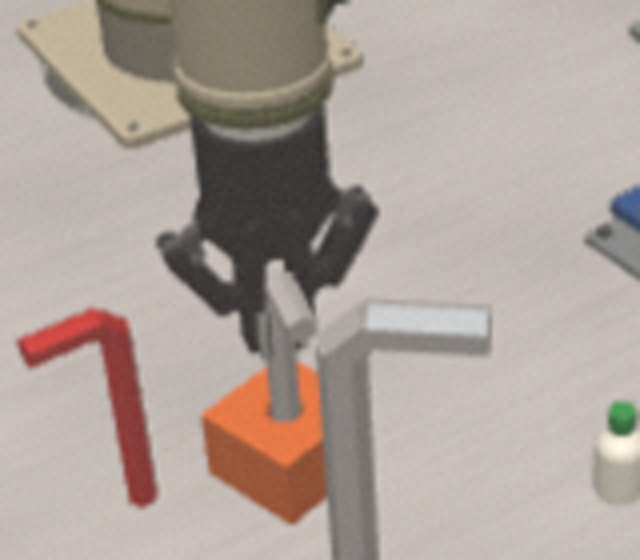

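>>> carry_out(
  translation=[
    [0,0,-15],
    [0,0,-35],
    [0,0,-50],
    [0,0,-50],
    [0,0,-50],
    [0,0,-50],
    [0,0,-50],
    [0,0,-50],
  ],
  twist=[0,0,0,-0.18,-0.36,-0.54,-0.72,-0.9],
  jaw=[0,0,0,0,0,0,0,0],
)

```text
t: 6.42
tool_pos: [0.5095, -0.1874, 0.1737]
eef_rot: [-0.343, 0.94, -0.001, 0.0]
contact_force: [0.0, -0.2, -3.3]
width: 0.186
```

```bash
cat >> h.py <<'E'
def fitkey(x0,grip=None,show=None,simp=(.003,.003,.003,.05,.12,.05),cams=("scene","top"),box=None):
    """x0: elbow xyz, euler zyx"""
    pass
E
python3 -c "
from h import *
goto([.5095,-.187,.157],3.89)
g=cam('scene')['frame'][150:290,180:340]
cv2.imwrite('pics/l1.png',cv2.convertScaleAbs(cv2.resize(g,None,fx=4,fy=4,interpolation=2),alpha=1.4))"
```

```text
shift [-0.2  0.3 16.7] twist -0.049 | t 6.42 pos [ 0.5095 -0.1874  0.1737] yaw -2.442 tilt [ 0.001 -0.001 -1.   ] F [ 0.  -0.2 -3.3] M [ 0.   -0.05 -0.02] w 0.186 q [ 0.94  0.3  -0.79  1.75  0.23  1.19  2.36]
```

View pics/l1.png

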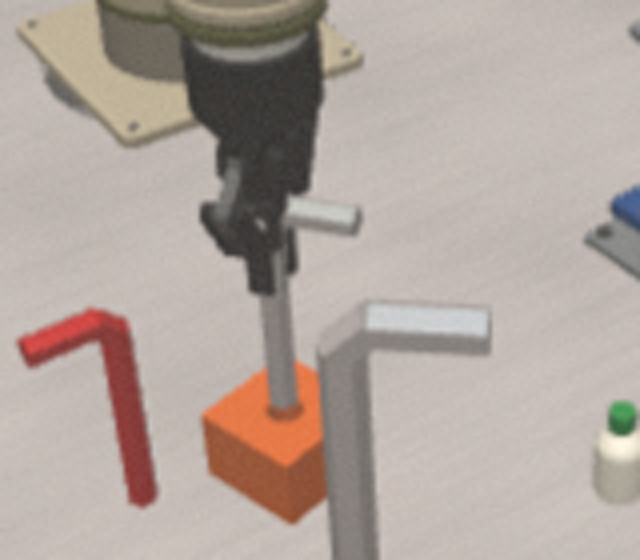

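>>> carry_out(
  translation=[
    [0,0,10],
    [0,0,19],
    [0,0,19],
    [-10,0,19],
    [-20,0,19],
    [-28,0,20],
    [-36,0,22],
    [-36,0,22],
  ],
  twist=[0,0,0,0,0,0,0,0],
  jaw=[0,0,0,0,0,0,0,0],
)

```text
t: 7.48
tool_pos: [0.5375, -0.1634, 0.1517]
eef_rot: [-0.347, 0.938, -0.001, 0.001]
contact_force: [-1.8, -2.1, -2.7]
width: 0.187
```

```bash

python3 -c "
from h import *
goto([.5095,-.187,.157])
g=cam('scene')['frame'][150:290,180:340]
cv2.imwrite('pics/l2.png',cv2.convertScaleAbs(cv2.resize(g,None,fx=4,fy=4,interpolation=2),alpha=1.4))"
```

```text
shift [36.7  0.3 -5.3] twist 0 | t 7.47 pos [ 0.5375 -0.1634  0.1517] yaw -2.433 tilt [ 0.002 -0.001 -1.   ] F [-1.8 -2.1 -2.7] M [-0.45  0.55 -0.05] w 0.187 q [ 0.86  0.37 -0.78  1.72  0.28  1.16  2.28]
```

View pics/l2.png

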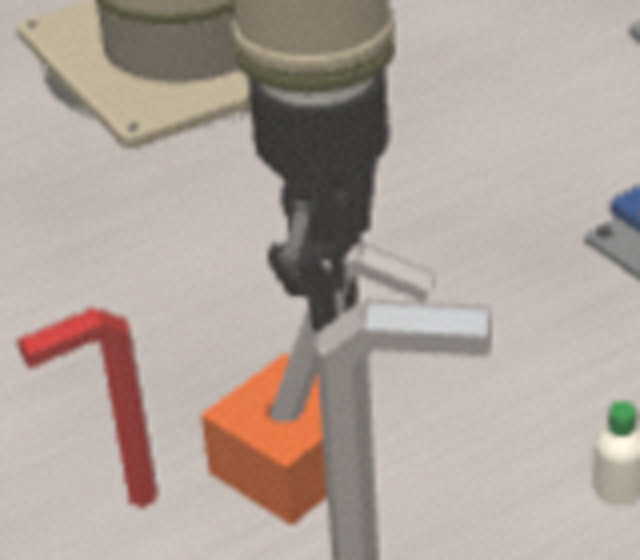

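>>> carry_out(
  translation=[
    [-10,0,3],
    [-17,0,6],
    [-25,0,10],
    [-33,0,15],
    [-40,0,20],
    [-50,0,29],
    [-58,0,40],
    [-58,0,40],
  ],
  twist=[0,0,0,0,0,0,0,0],
  jaw=[0,0,0,0,0,0,0,0],
)

```text
t: 8.52
tool_pos: [0.5815, -0.1249, 0.1105]
eef_rot: [-0.348, 0.938, 0.0, 0.0]
contact_force: [-1.2, -1.2, -1.2]
width: 0.191
```

```bash

python3 -c "
from h import *
goto([.5095,-.187,.157])
g=cam('scene')['frame'][150:290,200:360];f=cam('top')['frame'][110:250,310:450]
cv2.imwrite('pics/l3.png',cv2.convertScaleAbs(cv2.resize(np.hstack([g,f]),None,fx=2.6,fy=2.6,interpolation=2),alpha=1.4))"
```

```text
shift [ 95.   -0.2 -46.5] twist 0 | t 8.53 pos [ 0.5815 -0.1249  0.1105] yaw -2.432 tilt [ 0.001  0.    -1.   ] F [-1.2 -1.2 -1.2] M [-0.3   0.31 -0.03] w 0.191 q [ 0.73  0.49 -0.76  1.67  0.37  1.12  2.15]
```

View pics/l3.png

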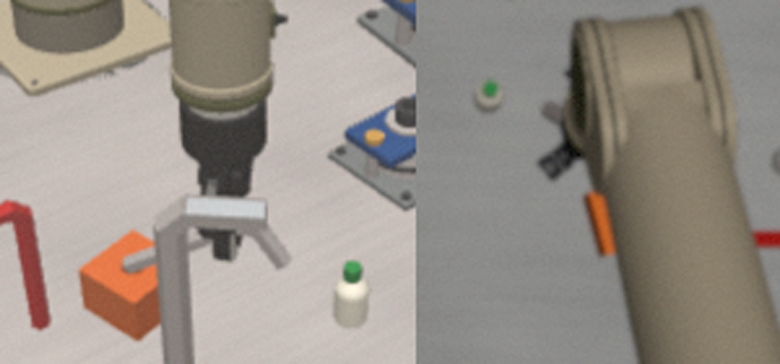

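>>> carry_out(
  translation=[
    [-7,0,10],
    [-12,0,20],
    [-15,0,28],
    [-17,0,35],
    [-18,0,41],
    [-19,0,46],
    [-19,0,48],
    [-19,0,48],
  ],
  twist=[0,0,0,0,0,0,0,0],
  jaw=[0,0,0,0,0,0,0,0],
)

```text
t: 9.62
tool_pos: [0.5957, -0.1129, 0.0632]
eef_rot: [-0.347, 0.938, 0.0, 0.001]
contact_force: [2.3, 1.4, 2.1]
width: 0.19
```

```bash

python3 -c "
from h import *
goto([.5095,-.187,.157])
g=cam('scene')['frame'][150:290,200:360];f=cam('top')['frame'][110:250,310:450]
cv2.imwrite('pics/l4.png',cv2.convertScaleAbs(cv2.resize(g,None,fx=4,fy=4,interpolation=2),alpha=1.4))"
```

```text
shift [ 1.136e+02 -1.000e-01 -9.390e+01] twist 0 | t 9.62 pos [ 0.5957 -0.1129  0.0632] yaw -2.433 tilt [ 0.001  0.    -1.   ] F [2.3 1.4 2.1] M [ 0.   -0.03  0.03] w 0.19 q [ 0.67  0.57 -0.72  1.67  0.42  1.06  2.1 ]
```

View pics/l4.png

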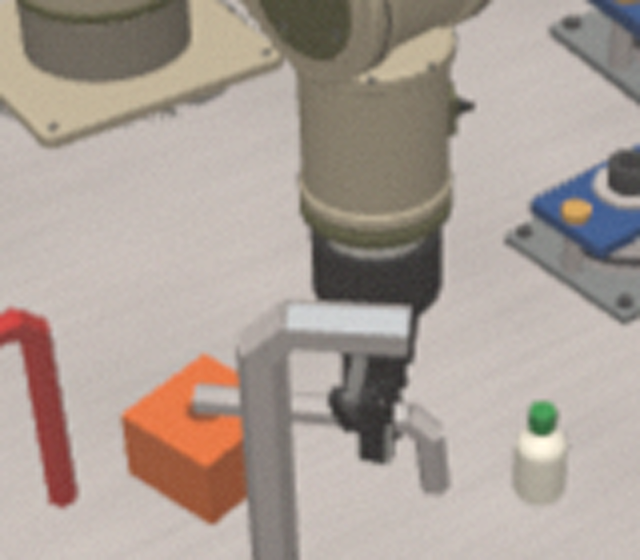

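>>> carry_out(
  translation=[
    [0,0,2],
    [0,0,3],
    [0,0,3],
  ],
  twist=[0,0,0],
  jaw=[0,0,0],
)

```text
t: 10.1
tool_pos: [0.5958, -0.113, 0.0604]
eef_rot: [-0.347, 0.938, -0.0, 0.001]
contact_force: [1.8, 1.4, 3.1]
width: 0.189
```

```bash

python3 -c "
from h import *
goto([.5095,-.187,.157])"
```

```text
shift [ 1.136e+02 -1.000e-01 -9.680e+01] twist 0 | t 10.1 pos [ 0.5958 -0.113   0.0604] yaw -2.433 tilt [ 0.001  0.    -1.   ] F [1.8 1.4 3.1] M [ 0.03 -0.05  0.03] w 0.189 q [ 0.67  0.57 -0.72  1.68  0.43  1.05  2.09]
```

```bash

python3 -c "
from h import *
goto([.5958,-.113,.20])
goto([.4815,.2202,.20],1.80)"
```

```text
shift [-1.000e-01 -1.000e-01 -1.396e+02] twist 0 | t 10.1 pos [ 0.5958 -0.113   0.0604] yaw -2.433 tilt [ 0.001  0.    -1.   ] F [1.8 1.4 3.1] M [ 0.03 -0.05  0.03] w 0.189 q [ 0.67  0.57 -0.72  1.68  0.43  1.05  2.09]
shift [-130.2  327.2 -139.7] twist 2.05 | t 10.1 pos [ 0.5958 -0.113   0.0604] yaw -2.433 tilt [ 0.001  0.    -1.   ] F [1.8 1.4 3.1] M [ 0.03 -0.05  0.03] w 0.189 q [ 0.67  0.57 -0.72  1.68  0.43  1.05  2.09]
```

>>> carry_out(
  translation=[
    [0,0,-20],
    [0,0,-60],
    [0,0,-100],
    [0,0,-140],
    [-16,40,-140],
    [-32,80,-140],
    [-48,120,-140],
    [-65,164,-140],
  ],
  twist=[0,0,0,0,0.18,0.36,0.54,0.72],
  jaw=[0,0,0,0,0,0,0,0],
)

```text
t: 11.1
tool_pos: [0.5372, 0.0545, 0.2009]
eef_rot: [0.009, 1.0, -0.0, 0.0]
contact_force: [0.4, 1.4, -3.0]
width: 0.187
```

```bash

python3 -c "
from h import *
goto([.4815,.2202,.20],1.80)"
```

```text
shift [ 58.7 164.7   0.8] twist 1.324 | t 11.1 pos [0.5372 0.0545 0.2009] yaw 3.124 tilt [ 0.001 -0.    -1.   ] F [ 0.4  1.4 -3. ] M [ 0.08 -0.09 -0.01] w 0.187 q [ 0.49  0.27 -0.78  1.72  0.2   1.23  1.22]
```

>>> carry_out(
  translation=[
    [8,23,0],
    [16,46,0],
    [24,69,0],
    [32,92,0],
    [40,115,0],
    [48,138,0],
    [59,165,0],
    [59,165,0],
  ],
  twist=[0.17,0.34,0.51,0.68,0.85,1.02,1.19,1.324],
  jaw=[0,0,0,0,0,0,0,0],
)

```text
t: 12.1
tool_pos: [0.4794, 0.2227, 0.2015]
eef_rot: [0.622, 0.783, -0.0, -0.0]
contact_force: [0.7, -0.2, -2.7]
width: 0.186
```

```bash

python3 -c "
from h import *
goto([.4815,.2202,.20],1.80)
g=cam('scene')['frame'];f=cam('top')['frame']
cv2.imwrite('pics/s1.png',cv2.convertScaleAbs(cv2.resize(np.hstack([g[110:240,290:450],f[140:270,200:360]]),None,fx=2.5,fy=2.5,interpolation=2),alpha=1.4))"
```

```text
shift [-2.9  1.5  1.5] twist -0.001 | t 12.1 pos [0.4794 0.2227 0.2015] yaw 1.799 tilt [-0. -0. -1.] F [ 0.7 -0.2 -2.7] M [-0.17 -0.02  0.04] w 0.186 q [ 0.12  0.23 -0.72  1.75  0.16  1.22 -0.41]
```

View pics/s1.png

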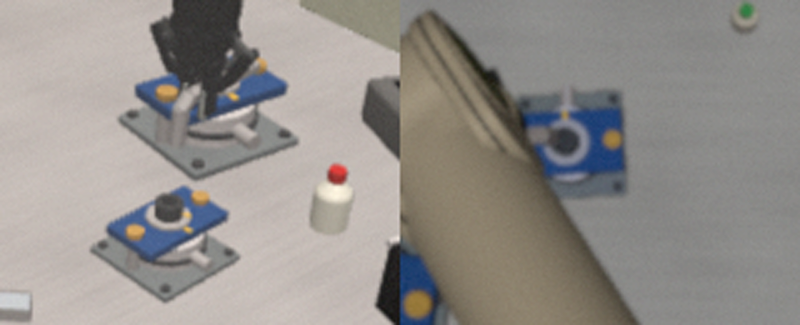

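```bash

python3 - <<'E'
from h import *
from scipy.optimize import minimize
o,t,Rt,yaw=st()
cs={n:cam(n) for n in("scene","top")}
for n in cs:
    for k in("elbow","short_tip"):
        print(n,k,[(d["location"],round(d["score"],2)) for d in ctrl.tip_of(n,k)])
T={}
for n in cs:
    for d in ctrl.outline_of(n,"key_grip"):
        ys,xs=np.where(d["pixels"]); print(n,round(d["score"],2),xs.min(),xs.max(),ys.min(),ys.max(),len(xs))
        if n=="scene" and xs.min()>330 or n=="top" and ys.min()>175 and xs.max()<340: T[n]=d["pixels"].astype(float)
np.savez("m2.npz",**T)
E
```

```text
scene elbow [([0.4744, -0.2783, 0.1519], 0.92), ([0.485, 0.1907, 0.2139], 0.73), ([0.522, 0.188, 0.0552], 0.66), ([0.5839, -0.3809, 0.0282], 0.62), ([0.6271, -0.2107, 0.2141], 0.59)]
scene short_tip [([0.4756, -0.3324, 0.1513], 0.97), ([0.4899, 0.1832, 0.1564], 0.66), ([0.6771, -0.1508, 0.2157], 0.61)]
top elbow [([0.6293, -0.2117, 0.2193], 0.95), ([0.4741, -0.2795, 0.1516], 0.66), ([0.4859, 0.1901, 0.2096], 0.63)]
top short_tip [([0.4786, -0.3335, 0.1511], 0.73), ([0.6767, -0.1483, 0.2159], 0.64), ([0.4892, 0.1871, 0.1545], 0.45)]
scene 0.9 259 302 225 301 1227
scene 0.63 357 393 135 168 177
scene 0.56 185 218 228 274 499
scene 0.53 328 342 250 275 292
top 0.87 387 416 119 159 582
top 0.77 415 452 198 207 249
top 0.65 252 262 190 197 72
```

```bash

python3 - <<'E'
from h import *
from scipy.optimize import minimize
o,t,Rt,yaw=st()
cs={n:cam(n) for n in("scene","top")}
T=dict(np.load("m2.npz"))
# scene observed incl. far bits: consider roi around the short arm + elbow
f=cs["scene"]["frame"]
print(T["scene"][130:172,352:397].sum())
roi={"scene":(slice(138,175),slice(355,376)),"top":(slice(180,206),slice(251,275))}
a=yaw
X=-np.array([np.cos(a),np.sin(a),0]) # toward elbow horizontally
Y=np.array([0,0,1.]); 
def pose(p): # along, lat, z, pitch(elbow up +), dyaw
    ang=a+p[4]; ex=-np.array([np.cos(ang),np.sin(ang),0]); up=np.array([0,0,1.])
    z=ex*np.cos(p[3])+up*np.sin(p[3]); x=ex*np.sin(p[3])-up*np.cos(p[3])
    y=np.cross(z,x); lat=np.cross(up,X)
    return t+X*p[0]+lat*p[1]+up*p[2],np.c_[x,y,z]
def cost(p):
    pos,Rm=pose(p); s=0
    for n,c in cs.items():
        S=sil(c,pos,Rm,.02)
        s+=np.abs(S[roi[n]]-T[n][roi[n]]).sum()
    return s+5*(p[4]/.03)**2+5*(p[1]/.003)**2
for p0 in ([.035,0,.01,.15,0],[.035,0,.0,.0,0],[.038,0,.005,.25,0]):
    sx=np.array([p0]+[np.array(p0)+d for d in np.diag([.004,.003,.004,.1,.03])])
    r=minimize(cost,p0,method="Nelder-Mead",options=dict(initial_simplex=sx,maxfev=400))
    pos,Rm=pose(r.x); print(r.fun,r.x.round(4),"elbow",pos.round(4),"tip",(pos+.055*Rm[:,0]).round(4))
vis=cs["scene"]["frame"].copy(); 
pos,Rm=pose(r.x); S=sil(cs["scene"],pos,Rm,.15)
cn,_=cv2.findContours((S>.5).astype(np.uint8),0,1)
big=cv2.resize(vis[120:190,320:420],None,fx=7,fy=7,interpolation=2)
big=cv2.convertScaleAbs(big,alpha=1.5)
ref=big.copy()
for c_ in cn: cv2.polylines(big,[((c_-[320,120]+.5)*7).astype(np.int32)],True,(0,255,0),1)
cv2.imwrite("pics/fit1.png",big)
E
```

```text
177.0
59.15370351277584 [ 0.029  -0.      0.0145  0.0966  0.0002] elbow [0.4878 0.192  0.2153] tip [0.489  0.1868 0.1606]
60.54480109246326 [ 0.0286  0.0001  0.014   0.0878 -0.0134] elbow [0.4879 0.1924 0.2148] tip [0.4889 0.1877 0.16  ]
60.371065779754964 [0.027  0.0004 0.0149 0.1481 0.0126] elbow [0.4878 0.194  0.2157] tip [0.4897 0.1862 0.1613]
```

View pics/fit1.png

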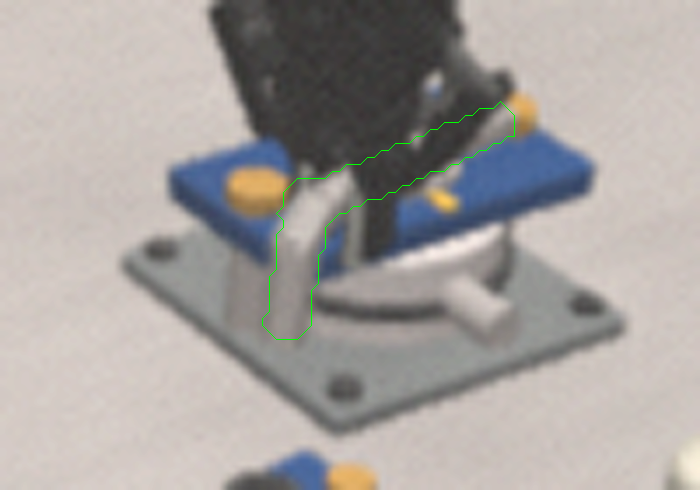

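```bash

python3 -c "
from h import *
goto([.4794+.0012,.2227-.003,.2015-.066],1.80)"
```

```text
shift [-0.5 -0.8 65.3] twist -0.0 | t 12.7 pos [0.4812 0.2204 0.2008] yaw 1.8 tilt [ 0.001 -0.    -1.   ] F [-0.6  0.2 -3.4] M [-0.08 -0.02  0.01] w 0.188 q [ 0.12  0.23 -0.71  1.75  0.16  1.22 -0.41]
```

```bash

python3 -c "
from h import *
goto([.4812+.0013,.2204-.003,.2008-.066],1.80)"
```

```text
shift [-3.2  0.5 66. ] twist -0.0 | t 12.7 pos [0.4812 0.2204 0.2008] yaw 1.8 tilt [ 0.001 -0.    -1.   ] F [-0.6  0.2 -3.4] M [-0.08 -0.02  0.01] w 0.188 q [ 0.12  0.23 -0.71  1.75  0.16  1.22 -0.41]
```

>>> carry_out(
  translation=[
    [-3,0,20],
    [-3,0.5,45],
    [-3,0.5,60],
    [-3,0.5,65],
    [-3,0.5,65],
    [-3,0.5,65],
  ],
  twist=[0,0,0,0,0,0],
  jaw=[0,0,0,0,0,0],
)

```text
t: 13.45
tool_pos: [0.4828, 0.2178, 0.1366]
eef_rot: [0.622, 0.783, 0.001, 0.001]
contact_force: [0.6, -0.9, -3.4]
width: 0.188
```

```bash

python3 - <<'E'
from h import *
goto([.4812+.0013,.2204-.003,.2008-.066],1.80)
g=cam('scene')['frame'];f=cam('top')['frame']
a=cv2.resize(g[165:225,325:390],None,fx=6,fy=6,interpolation=2);b=cv2.resize(f[170:230,238:303],None,fx=6,fy=6,interpolation=2)
cv2.imwrite('pics/s2.png',cv2.convertScaleAbs(np.hstack([a,b]),alpha=1.6))
E
```

```text
shift [-0.3 -0.4  1.8] twist -0.0 | t 13.45 pos [0.4828 0.2178 0.1366] yaw 1.8 tilt [ 0.002  0.    -1.   ] F [ 0.6 -0.9 -3.4] M [-0.08 -0.02  0.08] w 0.188 q [ 0.1   0.3  -0.7   1.82  0.21  1.1  -0.44]
```

View pics/s2.png

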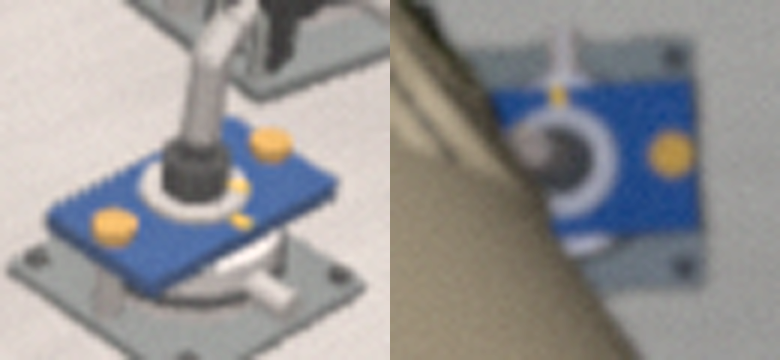

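```bash

cat > ov.py <<'E'
from h import *
import sys
def pose(t,a,p):
    ang=a+p[4]; ex=-np.array([np.cos(ang),np.sin(ang),0]); up=np.array([0,0,1.]); X=-np.array([np.cos(a),np.sin(a),0])
    z=ex*np.cos(p[3])+up*np.sin(p[3]); x=ex*np.sin(p[3])-up*np.cos(p[3])
    return t+X*p[0]+np.cross(up,X)*p[1]+up*p[2],np.c_[x,np.cross(z,x),z]
def overlay(p,name,ctr=(.4903,.1832),head=.017,ztop=.082):
    o,t,Rt,yaw=st(); pos,Rm=pose(t,yaw,p); tip=pos+.055*Rm[:,0]; print("elbow",pos.round(4),"tip",tip.round(4))
    out=[]
    for n,(y0,x0) in {"scene":(160,322),"top":(170,235)}.items():
        c=cam(n); im=cv2.convertScaleAbs(cv2.resize(c["frame"][y0:y0+65,x0:x0+65],None,fx=6,fy=6,interpolation=2),alpha=1.6)
        raw=im.copy()
        f=lambda q:((q-[x0,y0]+.5)*6).astype(np.int32)
        th=np.linspace(0,2*np.pi,60)
        for z in(ztop,ztop-.018): cv2.polylines(im,[f(proj(c,np.c_[ctr[0]+head*np.cos(th),ctr[1]+head*np.sin(th),0*th+z]))],True,(0,0,255),1)
        for P in keypts(.15):
            cv2.polylines(im,[cv2.convexHull(f(proj(c,P@Rm.T+pos)))],True,(0,255,0),1)
        out.append(im)
    cv2.imwrite(name,np.hstack(out))
E
python3 - <<'E'
from ov import *
overlay([.029,0,.0145,.0966,0],"pics/ov1.png")
E
```

```text
elbow [0.4893 0.1894 0.1509] tip [0.4905 0.1843 0.0962]
```

View pics/ov1.png

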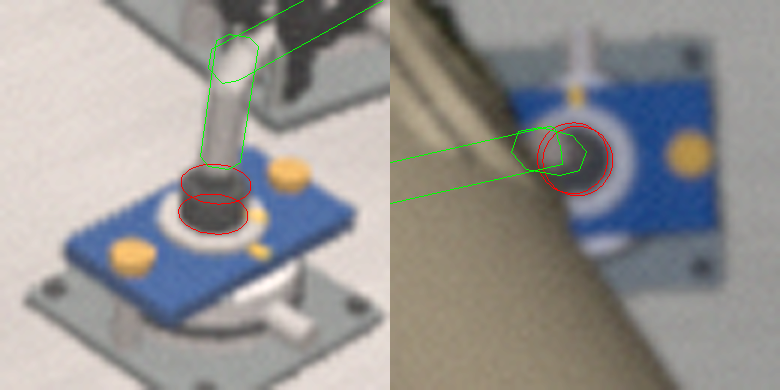

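```bash

python3 - <<'E'
from h import *
f=cam('top')['frame'][182:212,250:285]; g=cam('scene')['frame'][165:200,340:375]
F=lambda i,a:cv2.convertScaleAbs(cv2.resize(i,(390,390),interpolation=cv2.INTER_LANCZOS4),alpha=a)
cv2.imwrite('pics/s3.png',np.hstack([F(g,1.6),F(f,2.6)]))
E
```

```text
(no output)
```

View pics/s3.png

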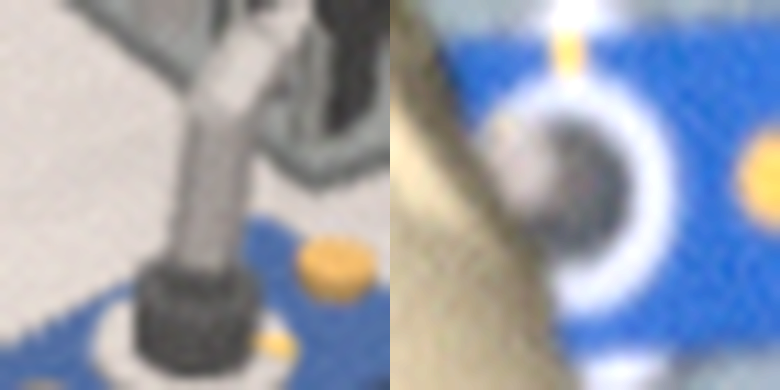

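```bash

python3 - <<'E'
from h import *
for n in("scene","top"):
    c=cam(n); p=np.array([.49,.183,.09]); b=proj(c,p)[0]
    print(n,b,[ (proj(c,p+d)[0]-b).round(3) for d in np.eye(3)*.001])
goto([.4828,.2178,.1366],1.8)
E
```

```text
scene [357.57687055 187.89875211] [array([0.225, 0.158]), array([ 0.258, -0.112]), array([ 0.025, -0.282])]
top [264.62164559 195.77522797] [array([ 0.009, -0.348]), array([-0.349, -0.006]), array([-0.049, -0.025])]
shift [ 0.2  0.4 -0.7] twist -0.0 | t 13.85 pos [0.4824 0.2175 0.1359] yaw 1.8 tilt [ 0.001 -0.    -1.   ] F [-0.2 -0.4 -3.8] M [-0.05 -0.06  0.03] w 0.188 q [ 0.1   0.3  -0.7   1.82  0.21  1.1  -0.44]
```

>>> carry_out(
  translation=[
    [-1,0.2,3],
    [-1.2,0.2,6],
    [-1.2,0.2,8],
    [-1.2,0.2,9],
    [-1.2,0.2,9],
  ],
  twist=[0,0,0,0,0],
  jaw=[0,0,0,0,0],
)

```text
t: 14.48
tool_pos: [0.4829, 0.2164, 0.1268]
eef_rot: [0.622, 0.783, 0.0, 0.0]
contact_force: [-0.9, -0.0, -3.5]
width: 0.191
```

```bash

python3 - <<'E'
from h import *
goto([.4822,.2163,.1366],1.8)
E
```

```text
shift [ 0.  -0.7 -9.8] twist -0.0 | t 14.47 pos [0.4829 0.2164 0.1268] yaw 1.8 tilt [ 0.001 -0.    -1.   ] F [-0.9 -0.  -3.5] M [-0.14 -0.09 -0.01] w 0.191 q [ 0.1   0.31 -0.69  1.83  0.22  1.08 -0.45]
```

No contact yet; step down gently.

>>> carry_out(
  translation=[
    [0,-0.7,1],
    [0,-0.7,2],
    [0,-0.7,3],
    [0,-0.7,3],
  ],
  twist=[0,0,0,0],
  jaw=[0,0,0,0],
)

```text
t: 14.98
tool_pos: [0.4823, 0.2172, 0.1243]
eef_rot: [0.621, 0.783, 0.001, 0.0]
contact_force: [-0.3, 8.0, -3.8]
width: 0.187
```

>>> carry_out(
  translation=[
    [0,0,1],
    [0,0,2],
    [0,0,2],
  ],
  twist=[0,0,0],
  jaw=[0,0,0],
)

```text
t: 15.35
tool_pos: [0.4821, 0.2165, 0.1217]
eef_rot: [0.622, 0.783, 0.0, 0.0]
contact_force: [-0.8, 0.1, -3.0]
width: 0.189
```

```bash

python3 - <<'E'
from ov import *
goto([.4822,.2163,.1366],1.8)
overlay([.029,0,.0145,.0966,0],"pics/ov2.png")
E
```

```text
shift [ -0.2   0.1 -14.9] twist 0.0 | t 15.35 pos [0.4821 0.2165 0.1217] yaw 1.8 tilt [ 0. -0. -1.] F [-0.8  0.1 -3. ] M [-0.02 -0.15 -0.  ] w 0.189 q [ 0.1   0.31 -0.69  1.84  0.23  1.07 -0.45]
elbow [0.4887 0.1882 0.1362] tip [0.4899 0.1831 0.0815]
```

View pics/ov2.png

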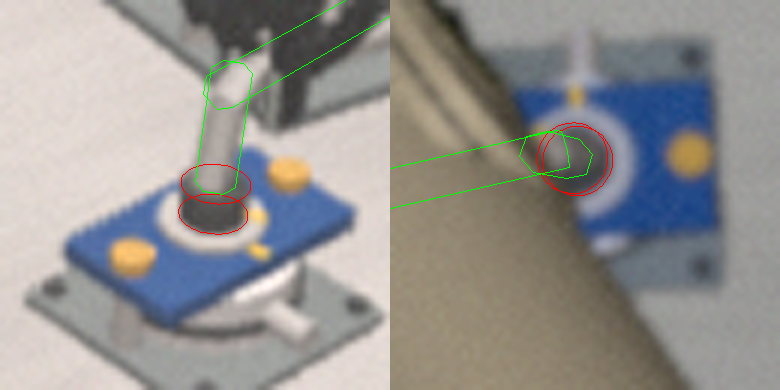

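>>> carry_out(
  translation=[
    [0,0,1],
    [0,0,2],
    [0,0,2],
  ],
  twist=[0,0,0],
  jaw=[0,0,0],
)

```text
t: 15.82
tool_pos: [0.4821, 0.2166, 0.1198]
eef_rot: [0.622, 0.783, 0.0, 0.0]
contact_force: [-0.5, -1.2, -2.8]
width: 0.187
```

>>> carry_out(
  translation=[
    [0,0,1],
    [0,0,2],
    [0,0,2],
  ],
  twist=[0,0,0],
  jaw=[0,0,0],
)

```text
t: 16.2
tool_pos: [0.4821, 0.2166, 0.1177]
eef_rot: [0.622, 0.783, 0.0, 0.0]
contact_force: [-0.2, -0.6, -2.3]
width: 0.188
```

>>> carry_out(
  translation=[
    [0,0,1],
    [0,0,2],
    [0,0,2],
  ],
  twist=[0,0,0],
  jaw=[0,0,0],
)

```text
t: 16.58
tool_pos: [0.482, 0.2165, 0.1155]
eef_rot: [0.622, 0.783, 0.0, 0.0]
contact_force: [0.2, 0.1, -3.2]
width: 0.186
```

```bash

python3 - <<'E'
from ov import *
goto([.4822,.2163,.1366],1.8)
overlay([.029,0,.0105,.0966,0],"pics/ov3.png")
E
```

```text
shift [ -0.3   0.1 -21.1] twist 0.0 | t 16.57 pos [0.482  0.2165 0.1155] yaw 1.8 tilt [ 0.  0. -1.] F [ 0.2  0.1 -3.2] M [-0.09  0.02  0.  ] w 0.186 q [ 0.09  0.32 -0.69  1.84  0.23  1.06 -0.46]
elbow [0.4886 0.1883 0.126 ] tip [0.4898 0.1831 0.0713]
```

View pics/ov3.png

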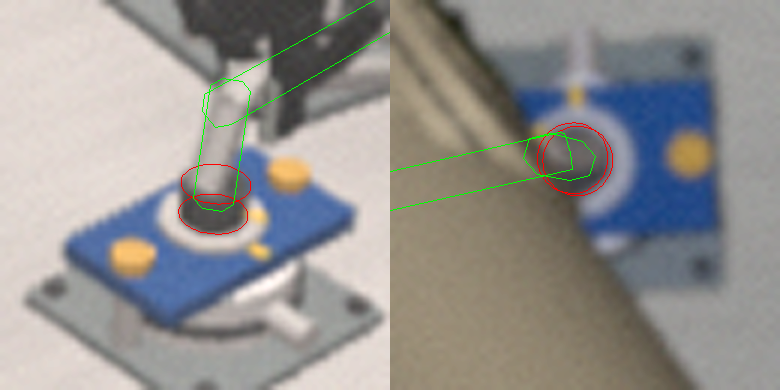

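```bash

cat > fit.py <<'E'
from ov import *
from scipy.optimize import minimize
def fit(name,ctr=(.4903,.1832)):
    o,t,Rt,yaw=st(); c=cam("scene")
    c2=cam("top")
    for n in("scene","top"):
        for k in("elbow","short_tip"):
            print(n,k,[(np.round(d["location"],3),round(d["score"],2)) for d in ctrl.tip_of(n,k) if abs(d["location"][1]-.19)<.05 and abs(d["location"][0]-.485)<.05])
    M=None
    for d in ctrl.outline_of("scene","key_grip"):
        ys,xs=np.where(d["pixels"])
        if abs(np.median(xs)-358)<12 and 140<np.median(ys)<200: M=d["pixels"].astype(float)
    if M is None: print("no outline"); return
    ys,xs=np.where(M); print(xs.min(),xs.max(),ys.min(),ys.max(),len(xs), "bottom row",ys.max())
    th=np.linspace(0,2*np.pi,60)
    head=np.zeros((400,640),np.uint8)
    q=np.vstack([proj(c,np.c_[ctr[0]+.017*np.cos(th),ctr[1]+.017*np.sin(th),0*th+z]) for z in(.082,.064)])
    cv2.fillConvexPoly(head,cv2.convexHull(q.round().astype(np.int32)),1)
    roi=np.zeros((400,640),bool); roi[150:200,348:368]=1; roi&=head==0
    def cost(p):
        pp=[p[0],p[3],p[1],p[2],0]
        pos,Rm=pose(t,yaw,pp); S=sil(c,pos,Rm,.02)
        return np.abs(S-M)[roi].sum()+3*(p[3]/.001)**2+2*((p[0]-.029)/.004)**2
    for p0 in([.029,.0145,.1,0],[.029,.02,.0,0]):
        sx=np.array([p0]+[np.array(p0)+d for d in np.diag([.004,.004,.1,.001])])
        r=minimize(cost,p0,method="Nelder-Mead",options=dict(initial_simplex=sx,maxfev=300))
        pos,Rm=pose(t,yaw,[r.x[0],r.x[3],r.x[1],r.x[2],0]); print(round(r.fun,1),r.x.round(4),"elbow",pos.round(4),"tip",(pos+.055*Rm[:,0]).round(4))
    overlay([r.x[0],r.x[3],r.x[1],r.x[2],0],name,ctr)
E
python3 - <<'E'
from fit import *
fit("pics/ft1.png")
E
```

```text
scene elbow [(array([0.485, 0.194, 0.136]), 0.55)]
scene short_tip [(array([0.492, 0.173, 0.084]), 0.57)]
top elbow []
top short_tip [(array([0.493, 0.178, 0.086]), 0.56)]
354 387 169 191 185 bottom row 191
22.3 [0.0288 0.0151 0.1808 0.    ] elbow [0.4886 0.1885 0.1308] tip [0.4909 0.1789 0.0767]
22.0 [0.0288 0.0154 0.1894 0.    ] elbow [0.4887 0.1885 0.1311] tip [0.491  0.1784 0.0771]
elbow [0.4887 0.1885 0.1312] tip [0.491  0.1784 0.0771]
```

View pics/ft1.png

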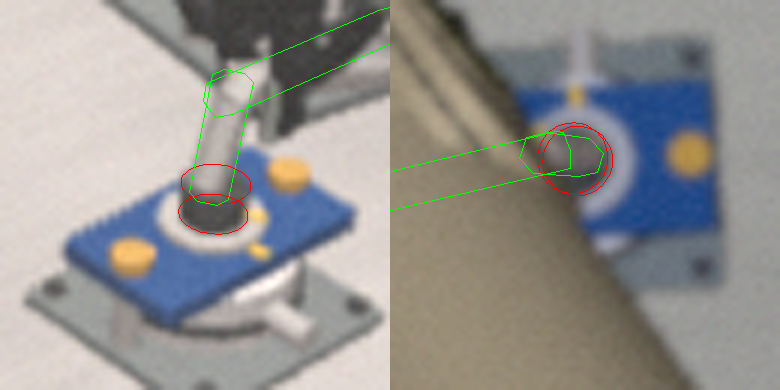

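```bash

python3 - <<'E'
from h import *
goto([.611,-.100,.20],3.85)
E
```

```text
shift [-337.6   53.6  -84.3] twist -2.05 | t 17.12 pos [0.4821 0.2166 0.1157] yaw 1.8 tilt [ 0.  0. -1.] F [-0.7  0.3 -3.4] M [-0.05 -0.03  0.02] w 0.188 q [ 0.09  0.32 -0.69  1.84  0.23  1.06 -0.46]
```

>>> carry_out(
  translation=[
    [0,0,-20],
    [0,0,-50],
    [0,0,-84],
    [-40,6,-84],
    [-80,12,-84],
    [-120,18,-84],
    [-160,25,-84],
    [-200,32,-84],
  ],
  twist=[0,0,0,-0.17,-0.34,-0.51,-0.68,-0.85],
  jaw=[0,0,0,0,0,0,0,0],
)

```text
t: 18.12
tool_pos: [0.5591, 0.0278, 0.1998]
eef_rot: [0.241, 0.971, 0.0, 0.0]
contact_force: [1.3, -0.0, -3.4]
width: 0.186
```

```bash

python3 - <<'E'
from h import *
goto([.611,-.100,.20],3.85)
E
```

```text
shift [-1.056e+02 -8.880e+01 -1.000e-01] twist -1.194 | t 18.12 pos [0.5591 0.0278 0.1998] yaw 2.656 tilt [ 0.001 -0.    -1.   ] F [ 1.3 -0.  -3.4] M [-0.03 -0.13  0.01] w 0.186 q [ 0.45  0.3  -0.69  1.68  0.2   1.24  0.81]
```

>>> carry_out(
  translation=[
    [-15,-13,0],
    [-30,-26,0],
    [-45,-38,0],
    [-60,-51,0],
    [-76,-64,0],
    [-92,-77,0],
    [-105,-89,0],
    [-105,-89,0],
  ],
  twist=[-0.17,-0.34,-0.51,-0.68,-0.85,-1.02,-1.194,-1.194],
  jaw=[0,0,0,0,0,0,0,0],
)

```text
t: 19.12
tool_pos: [0.6104, -0.1015, 0.1994]
eef_rot: [-0.345, 0.939, 0.0, 0.0]
contact_force: [-0.7, 0.8, -4.0]
width: 0.189
```

```bash

python3 - <<'E'
from h import *
goto([.611,-.100,.085],3.85)
E
```

```text
shift [ -1.3   0.8 114.4] twist -0.004 | t 19.12 pos [ 0.6104 -0.1015  0.1994] yaw -2.437 tilt [ 0.  0. -1.] F [-0.7  0.8 -4. ] M [ 0.12 -0.08 -0.05] w 0.189 q [ 0.69  0.47 -0.8   1.51  0.34  1.31  2.13]
```

>>> carry_out(
  translation=[
    [-1,0.8,40],
    [-1,0.8,80],
    [-1,0.8,105],
    [-1,0.8,118],
    [-1,0.8,125],
    [-1,0.8,131],
    [-1,0.8,136],
    [-1,0.8,136],
  ],
  twist=[0,0,0,0,0,0,0,0],
  jaw=[0,0,0,0,0,0,0,0],
)

```text
t: 20.12
tool_pos: [0.6107, -0.1005, 0.0635]
eef_rot: [-0.345, 0.939, -0.0, 0.0]
contact_force: [1.6, 1.1, 3.0]
width: 0.182
```

```bash

python3 - <<'E'
from h import *
goto([.611,-.100,.06],3.85)
g=cam('scene')['frame'][150:290,200:360]
cv2.imwrite('pics/l5.png',cv2.convertScaleAbs(cv2.resize(g,None,fx=4,fy=4,interpolation=2),alpha=1.4))
E
```

```text
shift [-0.6  0.2  3.5] twist -0.005 | t 20.12 pos [ 0.6107 -0.1005  0.0635] yaw -2.438 tilt [ 0. -0. -1.] F [1.6 1.1 3. ] M [-0.02  0.16 -0.07] w 0.182 q [ 0.65  0.6  -0.74  1.64  0.45  1.08  2.06]
```

View pics/l5.png

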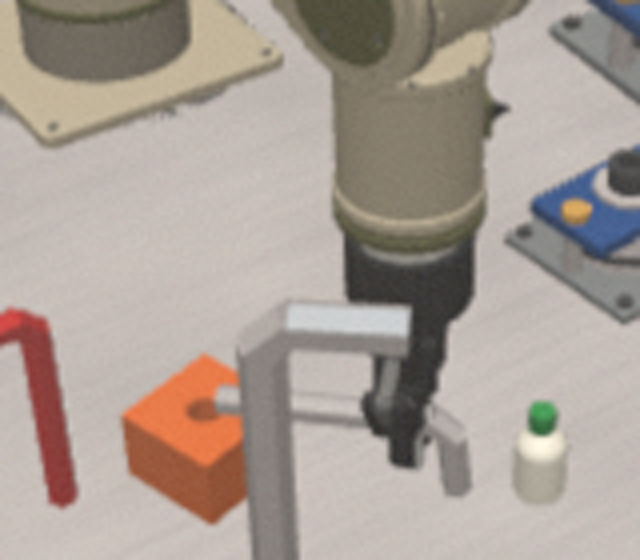

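>>> carry_out(
  translation=[
    [0,0,2],
    [0,0,4],
    [0,0,6],
    [0,0,7],
    [0,0,7],
  ],
  twist=[0,0,0,0,0],
  jaw=[0,0,0,0,0],
)

```text
t: 20.8
tool_pos: [0.6107, -0.1005, 0.0566]
eef_rot: [-0.345, 0.939, -0.0, 0.0]
contact_force: [2.1, 1.6, 3.1]
width: 0.191
```

```bash

python3 - <<'E'
from h import *
goto([.611,-.100,.06],3.85)
g=cam('scene')['frame'][200:290,230:330]
cv2.imwrite('pics/l6.png',cv2.convertScaleAbs(cv2.resize(g,None,fx=6,fy=6,interpolation=2),alpha=1.4))
for k in("elbow","short_tip"):
    for n in("scene","top"): print(n,k,[(np.round(d["location"],3),round(d["score"],2)) for d in ctrl.tip_of(n,k)])
E
```

```text
shift [-0.6  0.2 -3.4] twist -0.005 | t 20.8 pos [ 0.6107 -0.1005  0.0566] yaw -2.438 tilt [ 0. -0. -1.] F [2.1 1.6 3.1] M [ 0.12  0.18 -0.11] w 0.191 q [ 0.65  0.61 -0.73  1.64  0.45  1.07  2.06]
scene elbow [(array([ 0.628, -0.213,  0.211]), 0.96), (array([ 0.482, -0.281,  0.153]), 0.93)]
top elbow [(array([ 0.63 , -0.211,  0.219]), 0.96), (array([ 0.477, -0.279,  0.151]), 0.68), (array([0.486, 0.194, 0.132]), 0.39)]
scene short_tip [(array([ 0.475, -0.333,  0.151]), 0.98), (array([ 0.681, -0.151,  0.219]), 0.82), (array([ 0.633, -0.08 ,  0.012]), 0.74)]
top short_tip [(array([ 0.477, -0.334,  0.15 ]), 0.81), (array([ 0.676, -0.146,  0.217]), 0.66), (array([0.492, 0.176, 0.085]), 0.54)]
```

View pics/l6.png

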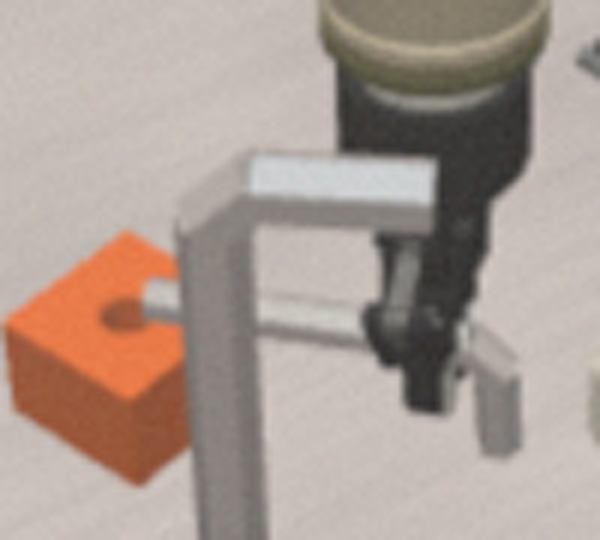

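>>> carry_out(
  translation=[
    [0,0,1],
    [0,0,3],
    [0,0,3],
  ],
  twist=[0,0,0],
  jaw=[0,0,0],
)

```text
t: 21.42
tool_pos: [0.6106, -0.1006, 0.0534]
eef_rot: [-0.345, 0.939, -0.0, 0.0]
contact_force: [2.2, 2.0, 3.6]
width: 0.186
```

>>> carry_out(
  translation=[
    [0,0,1],
    [0,0,2],
    [0,0,2],
  ],
  twist=[0,0,0],
  jaw=[0,0,0],
)

```text
t: 21.8
tool_pos: [0.6107, -0.1005, 0.0514]
eef_rot: [-0.345, 0.939, -0.0, 0.0]
contact_force: [2.0, 3.4, 4.9]
width: 0.188
```

>>> carry_out(
  translation=[
    [0,0,1],
    [0,0,2],
    [0,0,2],
  ],
  twist=[0,0,0],
  jaw=[0,0,0],
)

```text
t: 22.18
tool_pos: [0.6107, -0.1005, 0.0494]
eef_rot: [-0.345, 0.939, -0.0, 0.0]
contact_force: [2.1, 3.5, 4.9]
width: 0.185
```

```bash

python3 - <<'E'
from ov import *
from scipy.optimize import minimize
o,t,Rt,yaw=st(); goto([.611,-.1,.06])
c=cam("scene"); 
for k in("elbow","short_tip"): print(k,[(np.round(d["location"],3),round(d["score"],2)) for d in ctrl.tip_of("scene",k) if d["location"][2]<.1])
M=None
for d in ctrl.outline_of("scene","key_grip"):
    ys,xs=np.where(d["pixels"]); print(xs.min(),xs.max(),ys.min(),ys.max(),len(xs),round(d["score"],2))
    if xs.max()>305 and ys.min()>230: M=d["pixels"].astype(float)
im=cv2.convertScaleAbs(cv2.resize(c["frame"][225:285,245:325],None,fx=8,fy=8,interpolation=2),alpha=1.5)
for p,col in(([.029,0,.010,0.0,0],(0,255,0)),([.029,0,.0125,0.1,0],(0,0,255))):
    pos,Rm=pose(t,yaw,p); print(pos,pos+.055*Rm[:,0])
    for P in keypts(.15): cv2.polylines(im,[cv2.convexHull(((proj(c,P@Rm.T+pos)-[245,225]+.5)*8).astype(np.int32))],True,col,1)
cv2.imwrite("pics/l7.png",im)
E
```

```text
shift [ -0.5   0.2 -10.6] twist 0 | t 22.18 pos [ 0.6107 -0.1005  0.0494] yaw -2.438 tilt [ 0. -0. -1.] F [2.1 3.5 4.9] M [ 0.09  0.1  -0.09] w 0.185 q [ 0.64  0.62 -0.73  1.65  0.46  1.06  2.05]
elbow [(array([ 0.628, -0.086,  0.061]), 0.72)]
short_tip [(array([ 0.629, -0.084,  0.002]), 0.86)]
259 302 224 302 1306 0.97
254 316 246 278 367 0.92
185 218 227 275 515 0.88
[ 0.6328477  -0.08177153  0.05944245] [ 0.6328477  -0.08177153  0.00444245]
[ 0.6328477  -0.08177153  0.06194245] [ 0.63703386 -0.07821831  0.00721722]
```

View pics/l7.png

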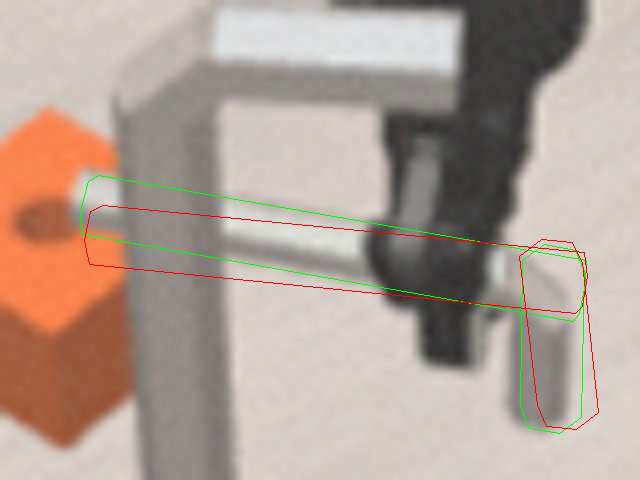

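```bash

python3 - <<'E'
from h import *
goto([.4848,.2066,.20],1.8)
E
```

```text
shift [-102.8  315.6 -150.6] twist 2.045 | t 22.38 pos [ 0.6107 -0.1005  0.0495] yaw -2.438 tilt [ 0. -0. -1.] F [1.4 2.5 5.1] M [ 0.15  0.15 -0.07] w 0.188 q [ 0.64  0.62 -0.73  1.65  0.46  1.06  2.05]
```

>>> carry_out(
  translation=[
    [0,0,-20],
    [0,0,-65],
    [0,0,-110],
    [0,0,-150],
    [-13,40,-150],
    [-26,80,-150],
    [-39,120,-150],
    [-52,160,-150],
  ],
  twist=[0,0,0,0,0.18,0.36,0.54,0.72],
  jaw=[0,0,0,0,0,0,0,0],
)

```text
t: 23.38
tool_pos: [0.5456, 0.0557, 0.1998]
eef_rot: [0.011, 1.0, -0.0, -0.0]
contact_force: [0.2, 0.4, -3.1]
width: 0.192
```

```bash

python3 - <<'E'
from h import *
goto([.4848,.2066,.20],1.8)
E
```

```text
shift [ 64.2 149.5  -0.3] twist 1.319 | t 23.38 pos [0.5456 0.0557 0.1998] yaw 3.119 tilt [-0.001 -0.001 -1.   ] F [ 0.2  0.4 -3.1] M [ 0.05 -0.18 -0.04] w 0.192 q [ 0.48  0.29 -0.78  1.7   0.21  1.24  1.2 ]
```

>>> carry_out(
  translation=[
    [8,20,0],
    [16,41,0],
    [26,62,0],
    [36,84,0],
    [46,106,0],
    [56,130,0],
    [64,149.5,0],
    [64,149.5,0],
  ],
  twist=[0.17,0.34,0.51,0.68,0.85,1.02,1.19,1.319],
  jaw=[0,0,0,0,0,0,0,0],
)

```text
t: 24.38
tool_pos: [0.4836, 0.208, 0.2001]
eef_rot: [0.622, 0.783, -0.001, -0.0]
contact_force: [0.2, -0.7, -3.0]
width: 0.189
```

>>> carry_out(
  translation=[
    [0,0,20],
    [0,0,40],
    [0,0,52],
    [0,0,57],
    [0,0,57],
  ],
  twist=[0,0,0,0,0],
  jaw=[0,0,0,0,0],
)

```text
t: 25.0
tool_pos: [0.4835, 0.2078, 0.143]
eef_rot: [0.622, 0.783, -0.001, -0.0]
contact_force: [0.9, 0.0, -2.6]
width: 0.187
```

```bash

python3 - <<'E'
from fit import *
goto([.4848,.2066,.14],1.8)
fit("pics/ft2.png")
E
```

```text
shift [-1.5  1.   3. ] twist -0.002 | t 25.0 pos [0.4835 0.2078 0.143 ] yaw 1.798 tilt [-0.002 -0.001 -1.   ] F [ 0.9  0.  -2.6] M [-0.09 -0.   -0.04] w 0.187 q [ 0.12  0.28 -0.7   1.82  0.2   1.11 -0.42]
scene elbow [(array([0.488, 0.179, 0.155]), 0.49)]
scene short_tip [(array([0.49 , 0.18 , 0.098]), 0.72)]
top elbow [(array([0.485, 0.183, 0.153]), 0.56)]
top short_tip [(array([0.489, 0.182, 0.098]), 0.38)]
355 364 164 186 151 bottom row 186
29.9 [ 0.0273  0.0107 -0.0268  0.0001] elbow [0.4897 0.1813 0.1538] tip [0.4894 0.1827 0.0988]
29.1 [ 0.0272  0.0102 -0.0204  0.0001] elbow [0.4897 0.1813 0.1533] tip [0.4894 0.1824 0.0983]
elbow [0.4899 0.1815 0.1537] tip [0.4897 0.1826 0.0987]
```

View pics/ft2.png

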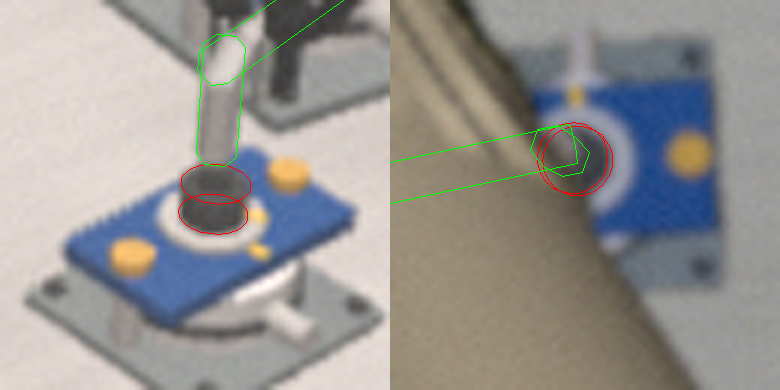

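```bash

python3 - <<'E'
from h import *
goto([.4842,.2083,.13],1.8)
E
```

```text
shift [ 0.2  0.7 13.3] twist -0.002 | t 25.45 pos [0.4836 0.2079 0.1433] yaw 1.798 tilt [-0.001 -0.001 -1.   ] F [ 0.1 -0.2 -3.2] M [-0.11 -0.01  0.02] w 0.19 q [ 0.12  0.28 -0.7   1.82  0.2   1.11 -0.42]
```

>>> carry_out(
  translation=[
    [0,0.7,6],
    [0,0.7,11],
    [0,0.7,14],
    [0,0.7,15],
    [0,0.7,15],
  ],
  twist=[0,0,0,0,0],
  jaw=[0,0,0,0,0],
)

```text
t: 26.08
tool_pos: [0.4843, 0.2081, 0.1283]
eef_rot: [0.622, 0.783, -0.001, -0.0]
contact_force: [0.1, -1.0, -3.7]
width: 0.189
```

>>> carry_out(
  translation=[
    [0,0,1],
    [0,0,2],
    [0,0,2],
  ],
  twist=[0,0,0],
  jaw=[0,0,0],
)

```text
t: 26.45
tool_pos: [0.4843, 0.2081, 0.1263]
eef_rot: [0.622, 0.783, -0.001, -0.0]
contact_force: [-0.8, -0.5, -2.6]
width: 0.191
```

>>> carry_out(
  translation=[
    [0,0,1],
    [0,0,2],
    [0,0,2],
  ],
  twist=[0,0,0],
  jaw=[0,0,0],
)

```text
t: 26.82
tool_pos: [0.4846, 0.2089, 0.1254]
eef_rot: [0.622, 0.783, -0.0, 0.0]
contact_force: [-3.8, 0.3, 7.4]
width: 0.19
```

>>> carry_out(
  translation=[
    [0,0,1],
    [0,0,2],
    [0,0,2],
  ],
  twist=[0,0,0],
  jaw=[0,0,0],
)

```text
t: 27.2
tool_pos: [0.4848, 0.2095, 0.1248]
eef_rot: [0.622, 0.783, 0.0, 0.001]
contact_force: [-6.5, -0.0, 13.8]
width: 0.188
```

```bash

python3 - <<'E'
from fit import *
goto([.4842,.2083,.13],1.8)
fit("pics/ft3.png")
E
```

```text
shift [-1.1 -0.8 -5.2] twist -0.001 | t 27.2 pos [0.4848 0.2095 0.1248] yaw 1.799 tilt [ 0.001 -0.    -1.   ] F [-6.5 -0.  13.8] M [-0.65  1.23 -0.16] w 0.188 q [ 0.11  0.31 -0.69  1.84  0.22  1.08 -0.44]
scene elbow [(array([0.488, 0.184, 0.138]), 0.54)]
scene short_tip [(array([0.49 , 0.182, 0.08 ]), 0.69)]
top elbow [(array([0.486, 0.182, 0.133]), 0.51)]
top short_tip [(array([0.487, 0.183, 0.082]), 0.4)]
354 389 155 191 147 bottom row 191
34.2 [0.0281 0.0117 0.1112 0.0004] elbow [0.4915 0.1823 0.1365] tip [0.4929 0.1763 0.0818]
33.5 [0.028  0.0103 0.0609 0.0002] elbow [0.4913 0.1823 0.1351] tip [0.4921 0.1791 0.0802]
elbow [0.4913 0.1824 0.1352] tip [0.4921 0.1791 0.0803]
```

View pics/ft3.png

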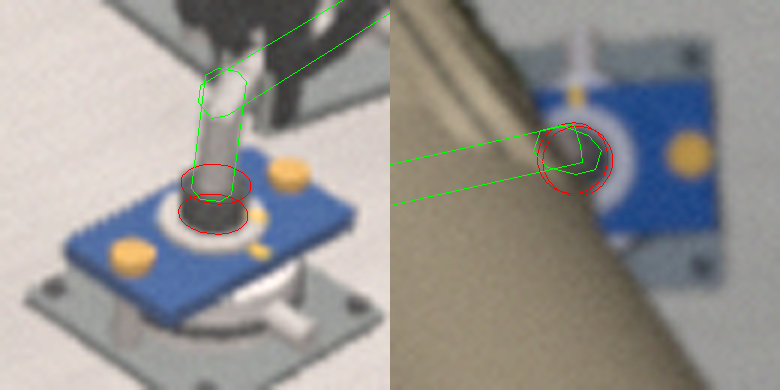

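```bash

python3 - <<'E'
from h import *
goto([.4843,.2081,.1268],1.8)
goto([.4843,.2081,.1250],1.8)
E
```

```text
shift [-1.3 -0.8 -2. ] twist -0.001 | t 27.65 pos [0.4848 0.2095 0.1248] yaw 1.799 tilt [ 0.001 -0.    -1.   ] F [-5.3 -0.3 13. ] M [-0.67  1.26 -0.14] w 0.191 q [ 0.11  0.31 -0.69  1.84  0.22  1.08 -0.44]
shift [-1.3 -0.8 -0.2] twist -0.001 | t 27.65 pos [0.4848 0.2095 0.1248] yaw 1.799 tilt [ 0.001 -0.    -1.   ] F [-5.3 -0.3 13. ] M [-0.67  1.26 -0.14] w 0.191 q [ 0.11  0.31 -0.69  1.84  0.22  1.08 -0.44]
```

>>> carry_out(
  translation=[
    [0,0,-2],
    [-1.3,-0.8,-3],
    [-1.3,-0.8,-3],
  ],
  twist=[0,0,0],
  jaw=[0,0,0],
)

```text
t: 28.02
tool_pos: [0.4843, 0.2078, 0.1276]
eef_rot: [0.622, 0.783, 0.0, 0.001]
contact_force: [0.6, 0.8, -3.2]
width: 0.187
```

```bash

python3 - <<'E'
from fit import *
goto([.4843,.2081,.1268],1.8)
fit("pics/ft4.png")
E
```

```text
shift [0.3 0.1 0.8] twist -0.002 | t 28.02 pos [0.4843 0.2078 0.1276] yaw 1.798 tilt [ 0.001 -0.    -1.   ] F [ 0.6  0.8 -3.2] M [-0.09 -0.07 -0.01] w 0.187 q [ 0.11  0.3  -0.69  1.84  0.22  1.08 -0.43]
scene elbow [(array([0.489, 0.181, 0.14 ]), 0.46)]
scene short_tip [(array([0.489, 0.18 , 0.083]), 0.6)]
top elbow [(array([0.49 , 0.18 , 0.137]), 0.45)]
top short_tip [(array([0.49 , 0.185, 0.085]), 0.39)]
354 388 154 191 169 bottom row 191
32.5 [0.0253 0.0135 0.0519 0.0011] elbow [0.4911 0.1834 0.141 ] tip [0.4917 0.1807 0.0861]
28.9 [0.0252 0.0107 0.0145 0.0003] elbow [0.4903 0.1833 0.1383] tip [0.4905 0.1825 0.0833]
elbow [0.4903 0.1836 0.1385] tip [0.4905 0.1828 0.0835]
```

View pics/ft4.png

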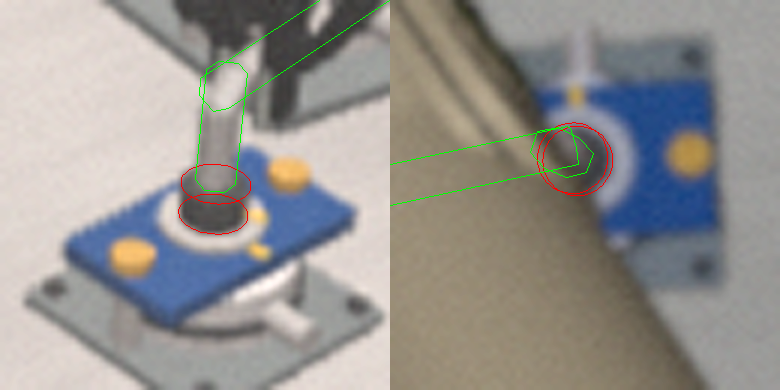

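>>> carry_out(
  translation=[
    [0.3,0,1.5],
    [0.3,0,2.5],
    [0.3,0,2.5],
    [0.3,0,2.5],
  ],
  twist=[0,0,0.06,0.12],
  jaw=[0,0,0,0],
)

```text
t: 28.98
tool_pos: [0.4849, 0.2087, 0.1259]
eef_rot: [0.669, 0.744, 0.001, 0.001]
contact_force: [2.7, 0.4, -0.6]
width: 0.187
```

```bash

python3 - <<'E'
from h import *
goto([.4843,.2081,.1251],1.8)
E
```

```text
shift [-0.5 -0.7  0.8] twist -0.123 | t 28.98 pos [0.4849 0.2087 0.1259] yaw 1.677 tilt [ 0.003  0.001 -1.   ] F [ 2.7  0.4 -0.6] M [-0.11 -0.46 -0.02] w 0.187 q [ 0.1   0.3  -0.67  1.84  0.21  1.07 -0.55]
```

```bash
cat >> h.py <<'E'
def tg(tip,z,yaw,d=.0255):
    goto([tip[0]+d*np.cos(yaw),tip[1]+d*np.sin(yaw),z],yaw)
E
python3 - <<'E'
from h import *
tg([.4900,.1830],.1265,1.8)
tg([.4900,.1830],.1250,1.8)
tg([.4890,.1830],.1250,1.8)
tg([.4880,.1830],.1250,1.8)
E
```

```text
shift [-0.8 -0.8 -0.6] twist -0.123 | t 28.98 pos [0.4849 0.2087 0.1259] yaw 1.677 tilt [ 0.003  0.001 -1.   ] F [ 2.7  0.4 -0.6] M [-0.11 -0.46 -0.02] w 0.187 q [ 0.1   0.3  -0.67  1.84  0.21  1.07 -0.55]
shift [-0.8 -0.8  0.9] twist -0.123 | t 28.98 pos [0.4849 0.2087 0.1259] yaw 1.677 tilt [ 0.003  0.001 -1.   ] F [ 2.7  0.4 -0.6] M [-0.11 -0.46 -0.02] w 0.187 q [ 0.1   0.3  -0.67  1.84  0.21  1.07 -0.55]
shift [-0.7 -1.8  0.8] twist -0.123 | t 28.98 pos [0.4849 0.2087 0.1259] yaw 1.677 tilt [ 0.003  0.001 -1.   ] F [ 2.7  0.4 -0.6] M [-0.11 -0.46 -0.02] w 0.187 q [ 0.1   0.3  -0.67  1.84  0.21  1.07 -0.55]
shift [-0.6 -2.8  0.8] twist -0.123 | t 28.98 pos [0.4849 0.2087 0.1259] yaw 1.677 tilt [ 0.003  0.001 -1.   ] F [ 2.7  0.4 -0.6] M [-0.11 -0.46 -0.02] w 0.187 q [ 0.1   0.3  -0.67  1.84  0.21  1.07 -0.55]
```

>>> carry_out(
  translation=[
    [-0.8,0.2,-0.5],
    [-0.8,0.2,0.8],
    [-0.8,-0.8,0.9],
    [-0.8,-1.3,0.9],
  ],
  twist=[-0.123,-0.123,-0.123,-0.123],
  jaw=[0,0,0,0],
)

```text
t: 29.48
tool_pos: [0.4847, 0.2081, 0.1257]
eef_rot: [0.622, 0.783, 0.002, 0.002]
contact_force: [2.2, 1.3, 3.5]
width: 0.192
```

```bash

python3 - <<'E'
from h import *
tg([.4890,.1830],.1250,1.8)
E
```

```text
shift [ 0.  -1.5  0.7] twist -0.002 | t 29.48 pos [0.4847 0.2081 0.1257] yaw 1.798 tilt [ 0.005  0.001 -1.   ] F [2.2 1.3 3.5] M [ 0.04 -0.92  0.14] w 0.192 q [ 0.11  0.3  -0.69  1.84  0.22  1.07 -0.43]
```

>>> carry_out(
  translation=[
    [0,-1,-1.5],
    [0,-2,-1],
    [0,-2,0.5],
    [0,-2,1.2],
    [0,-2,1.2],
  ],
  twist=[0,0,0,0,0],
  jaw=[0,0,0,0,0],
)

```text
t: 30.1
tool_pos: [0.4826, 0.2082, 0.1253]
eef_rot: [0.622, 0.783, 0.002, 0.002]
contact_force: [-4.1, -0.5, 10.6]
width: 0.187
```

```bash

python3 - <<'E'
from h import *
tg([.4915,.1833],.1247,1.8)
E
```

```text
shift [-0.8  3.   0.6] twist -0.001 | t 30.1 pos [0.4826 0.2082 0.1253] yaw 1.799 tilt [ 0.006  0.001 -1.   ] F [-4.1 -0.5 10.6] M [-0.46  0.95 -0.09] w 0.187 q [ 0.11  0.3  -0.69  1.85  0.22  1.07 -0.43]
```

>>> carry_out(
  translation=[
    [-0.5,1,-2],
    [-0.8,3,-1.5],
    [-0.8,3,-0.6],
    [-0.8,3,0],
    [-0.8,3,0],
  ],
  twist=[0,0,0,0,0],
  jaw=[0,0,0,0,0],
)

```text
t: 30.72
tool_pos: [0.4859, 0.2083, 0.1257]
eef_rot: [0.622, 0.783, 0.002, 0.002]
contact_force: [-1.0, 0.6, 4.2]
width: 0.187
```

```bash

python3 - <<'E'
from h import *
tg([.4903,.1815],.1252,1.8)
tg([.4903,.1845],.1252,1.8)
E
```

```text
shift [-1.7 -1.8  0.5] twist -0.001 | t 30.73 pos [0.4859 0.2083 0.1257] yaw 1.799 tilt [ 0.006  0.002 -1.   ] F [-1.   0.6  4.2] M [-0.3   0.33 -0.01] w 0.187 q [ 0.11  0.3  -0.69  1.84  0.22  1.07 -0.43]
shift [ 1.3 -1.1  0.5] twist -0.001 | t 30.73 pos [0.4859 0.2083 0.1257] yaw 1.799 tilt [ 0.006  0.002 -1.   ] F [-1.   0.6  4.2] M [-0.3   0.33 -0.01] w 0.187 q [ 0.11  0.3  -0.69  1.84  0.22  1.07 -0.43]
```

>>> carry_out(
  translation=[
    [0,0,0.1],
    [0,-0.6,0.3],
    [0,-1.2,0.3],
    [0,-1.8,0.3],
    [0,-2.4,0.3],
    [0,-3,0.3],
    [0,-3.6,0.3],
    [0,-4.2,0.3],
  ],
  twist=[0,0,0,0,0,0,0,0],
  jaw=[0,0,0,0,0,0,0,0],
)

```text
t: 31.72
tool_pos: [0.4821, 0.2076, 0.1256]
eef_rot: [0.622, 0.783, 0.003, 0.002]
contact_force: [4.8, 1.2, 5.2]
width: 0.186
```

```bash

python3 - <<'E'
from h import *
tg([.4903,.1845],.1252,1.8)
E
```

```text
shift [1.2 2.8 0.4] twist -0.001 | t 31.73 pos [0.4821 0.2076 0.1256] yaw 1.799 tilt [ 0.007  0.002 -1.   ] F [4.8 1.2 5.2] M [ 0.08 -1.25  0.11] w 0.186 q [ 0.11  0.29 -0.69  1.85  0.21  1.07 -0.43]
```

>>> carry_out(
  translation=[
    [0.6,0,-0.8],
    [1.2,0,-0.4],
    [1.2,0.6,0.1],
    [1.2,1.4,0.1],
    [1.2,2.1,0.1],
    [1.2,2.8,0.1],
    [1.2,3.5,0.1],
    [1.2,4.2,0.1],
  ],
  twist=[0,0,0,0,0,0,0,0],
  jaw=[0,0,0,0,0,0,0,0],
)

```text
t: 32.72
tool_pos: [0.4841, 0.2092, 0.125]
eef_rot: [0.622, 0.783, 0.001, 0.001]
contact_force: [-6.7, -2.5, 9.5]
width: 0.19
```

```bash

python3 - <<'E'
from h import *
tg([.4903,.1815],.1252,1.8)
E
```

```text
shift [-2.9 -0.3 -0.2] twist -0.001 | t 32.73 pos [0.4841 0.2092 0.125 ] yaw 1.799 tilt [ 0.003  0.    -1.   ] F [-6.7 -2.5  9.5] M [-1.1   1.45 -0.19] w 0.19 q [ 0.11  0.3  -0.69  1.84  0.22  1.07 -0.44]
```

>>> carry_out(
  translation=[
    [0,-0.2,0],
    [0,-0.2,0.5],
    [0,1,0.5],
    [0,-0.2,0.5],
    [0,-1.5,0.5],
    [0,-0.2,0.5],
  ],
  twist=[0,0,0.05,0,-0.05,0],
  jaw=[0,0,0,0,0,0],
)

```text
t: 33.48
tool_pos: [0.4838, 0.2094, 0.125]
eef_rot: [0.622, 0.783, 0.001, 0.001]
contact_force: [-0.5, -0.4, 8.9]
width: 0.19
```

```bash

python3 - <<'E'
from fit import *
tg([.4903,.1845],.1252,1.8)
fit("pics/ft5.png")
E
```

```text
shift [-0.2  0.7 -0.2] twist -0.001 | t 33.48 pos [0.4838 0.2094 0.125 ] yaw 1.799 tilt [ 0.003 -0.    -1.   ] F [-0.5 -0.4  8.9] M [-0.58 -0.12  0.  ] w 0.19 q [ 0.11  0.3  -0.69  1.84  0.22  1.07 -0.44]
scene elbow [(array([0.487, 0.183, 0.14 ]), 0.45)]
scene short_tip [(array([0.486, 0.181, 0.081]), 0.65)]
top elbow [(array([0.485, 0.179, 0.136]), 0.48)]
top short_tip [(array([0.485, 0.183, 0.081]), 0.39)]
348 366 189 201 170 bottom row 201
35.8 [ 2.940e-02 -4.320e-02  7.164e-01 -1.000e-04] elbow [0.4903 0.1807 0.0818] tip [0.4985 0.1456 0.0403]
33.7 [ 0.03   -0.0432  1.0594 -0.    ] elbow [0.4905 0.1802 0.0818] tip [0.5014 0.1334 0.0549]
elbow [0.4906 0.1802 0.0818] tip [0.5014 0.1335 0.0549]
```

View pics/ft5.png

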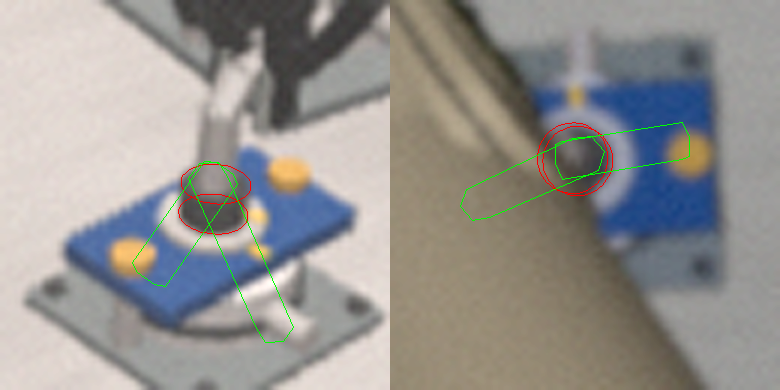

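```bash
sed -i 's/140<np.median(ys)<200/140<np.median(ys)<187 and ys.min()<180/' fit.py
python3 - <<'E'
from fit import *
fit("pics/ft6.png")
E
```

```text
scene elbow [(array([0.486, 0.182, 0.14 ]), 0.58)]
scene short_tip [(array([0.489, 0.182, 0.079]), 0.61)]
top elbow [(array([0.487, 0.186, 0.134]), 0.47)]
top short_tip [(array([0.489, 0.184, 0.079]), 0.51)]
354 389 154 191 189 bottom row 191
36.0 [0.0247 0.013  0.062  0.0003] elbow [0.4897 0.1854 0.138 ] tip [0.4905 0.1821 0.0831]
38.6 [0.0259 0.014  0.1428 0.0007] elbow [0.4904 0.1843 0.139 ] tip [0.4922 0.1767 0.0846]
elbow [0.4904 0.1843 0.139 ] tip [0.4922 0.1767 0.0845]
```

View pics/ft6.png

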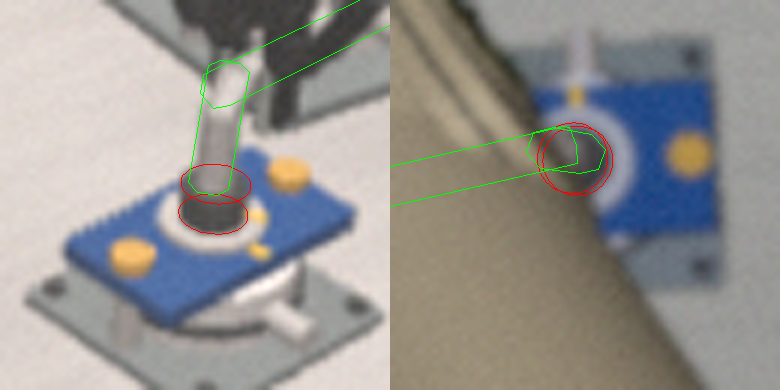

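>>> carry_out(
  translation=[
    [0,0,-0.3],
    [0.4,0,0],
    [0.8,0,0],
    [1.2,0,0.1],
    [1.6,0,0.1],
    [2,0,0.1],
  ],
  twist=[0,0,0,0,0,0],
  jaw=[0,0,0,0,0,0],
)

```text
t: 35.12
tool_pos: [0.4831, 0.2106, 0.1245]
eef_rot: [0.622, 0.783, 0.0, 0.001]
contact_force: [-0.4, 0.6, -4.3]
width: 0.188
```

```bash

python3 - <<'E'
from h import *
tg([.4903,.1845],.1252,1.8)
E
```

```text
shift [-1.6  1.1 -0.7] twist -0.002 | t 35.12 pos [0.4831 0.2106 0.1245] yaw 1.798 tilt [ 0.002 -0.001 -1.   ] F [-0.4  0.6 -4.3] M [-0.08 -0.05  0.01] w 0.188 q [ 0.11  0.3  -0.69  1.84  0.22  1.07 -0.44]
```

>>> carry_out(
  translation=[
    [0,0,0.7],
    [0,0,1.4],
    [0,0,2],
    [0,0,2],
  ],
  twist=[0,0,0,0],
  jaw=[0,0,0,0],
)

```text
t: 35.62
tool_pos: [0.4827, 0.2105, 0.1221]
eef_rot: [0.622, 0.783, -0.0, 0.001]
contact_force: [0.3, -1.1, -4.1]
width: 0.189
```

It's dropping in freely; continue.

>>> carry_out(
  translation=[
    [0,0,1],
    [0,0,2],
    [0,0,3],
    [0,0,4],
    [0,0,4],
  ],
  twist=[0,0,0,0,0],
  jaw=[0,0,0,0,0],
)

```text
t: 36.25
tool_pos: [0.4827, 0.2105, 0.118]
eef_rot: [0.622, 0.783, -0.0, 0.001]
contact_force: [1.6, -0.9, -3.4]
width: 0.189
```

```bash

python3 - <<'E'
from ov import *
goto([.4831,.2106,.1245],1.8)
overlay([.0255,0,.0115,.0,0],"pics/ov4.png")
E
```

```text
shift [ 0.   0.4 -6.5] twist -0.002 | t 36.25 pos [0.4827 0.2105 0.118 ] yaw 1.798 tilt [ 0.001 -0.001 -1.   ] F [ 1.6 -0.9 -3.4] M [-0.31 -0.37  0.03] w 0.189 q [ 0.1   0.31 -0.69  1.85  0.23  1.06 -0.45]
elbow [0.4884 0.1856 0.1295] tip [0.4884 0.1856 0.0745]
```

View pics/ov4.png

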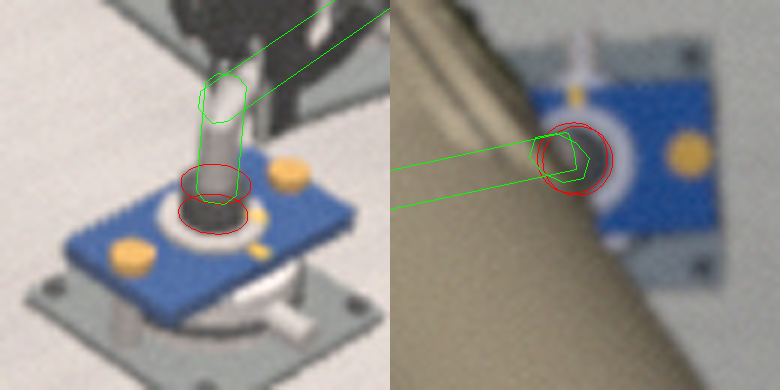

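>>> carry_out(
  translation=[
    [0,0,1],
    [0,0,2.5],
    [0,0,4],
    [0,0,5.5],
    [0,0,6.5],
    [0,0,6.5],
  ],
  twist=[0,0,0,0,0,0],
  jaw=[0,0,0,0,0,0],
)

```text
t: 37.1
tool_pos: [0.4828, 0.2103, 0.1114]
eef_rot: [0.622, 0.783, -0.0, 0.001]
contact_force: [1.3, -2.1, -3.1]
width: 0.191
```

>>> carry_out(
  translation=[
    [0,0,1],
    [0,0,2],
    [0,0,3],
    [0,0,3],
  ],
  twist=[0,0,0,0],
  jaw=[0,0,0,0],
)

```text
t: 37.6
tool_pos: [0.4826, 0.2106, 0.1084]
eef_rot: [0.622, 0.783, -0.0, 0.001]
contact_force: [0.8, 0.4, -1.8]
width: 0.185
```

>>> carry_out(
  translation=[
    [0,0,0.7],
    [0,0,1.4],
    [0,0,2],
    [0,0,2],
  ],
  twist=[0,0,0,0],
  jaw=[0,0,0,0],
)

```text
t: 38.1
tool_pos: [0.4833, 0.2115, 0.1074]
eef_rot: [0.622, 0.783, 0.001, 0.001]
contact_force: [2.3, 2.5, 5.3]
width: 0.185
```

```bash

python3 - <<'E'
from ov import *
goto([.4831,.2106,.1245],1.8)
overlay([.0255,0,.0115,.0,0],"pics/ov5.png")
E
```

```text
shift [ -0.9  -0.3 -17.1] twist -0.001 | t 38.1 pos [0.4833 0.2115 0.1074] yaw 1.799 tilt [ 0.003  0.    -1.   ] F [2.3 2.5 5.3] M [ 0.19 -0.22  0.01] w 0.185 q [ 0.1   0.33 -0.68  1.85  0.24  1.04 -0.45]
elbow [0.489  0.1867 0.1189] tip [0.489  0.1867 0.0639]
```

View pics/ov5.png

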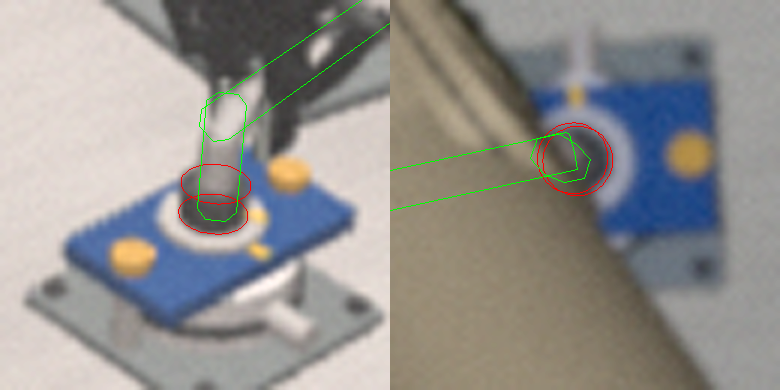

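>>> carry_out(
  translation=[
    [0,0,0],
    [0,0,0],
    [0,0,0],
    [0,0,0],
    [20,0,0],
    [45,0,1],
    [65,0,2],
    [65,0,2],
  ],
  twist=[0,0,0,0,0,0,0,0],
  jaw=[0.6,1,1,1,1,1,1,1],
)

```text
t: 39.2
tool_pos: [0.4678, 0.2763, 0.1052]
eef_rot: [0.621, 0.784, 0.001, 0.0]
contact_force: [-0.2, -0.3, -0.1]
width: 1.004
```

```bash

python3 - <<'E'
from h import *
goto([.489+.09*np.cos(1.8),.186+.09*np.sin(1.8),.105],1.8)
g=cam('scene')['frame'];f=cam('top')['frame']
a=cv2.resize(g[135:225,322:412],None,fx=4.3,fy=4.3,interpolation=2);b=cv2.resize(f[150:240,210:300],None,fx=4.3,fy=4.3,interpolation=2)
cv2.imwrite('pics/r1.png',cv2.convertScaleAbs(np.hstack([a,b]),alpha=1.6))
E
```

```text
shift [-2.8  0.2  0.2] twist 0.002 | t 39.2 pos [0.4678 0.2763 0.1052] yaw 1.802 tilt [ 0.002  0.001 -1.   ] F [-0.2 -0.3 -0.1] M [ 0.04 -0.    0.02] w 1.004 q [-0.02  0.37 -0.7   1.81  0.27  1.05 -0.59]
```

View pics/r1.png

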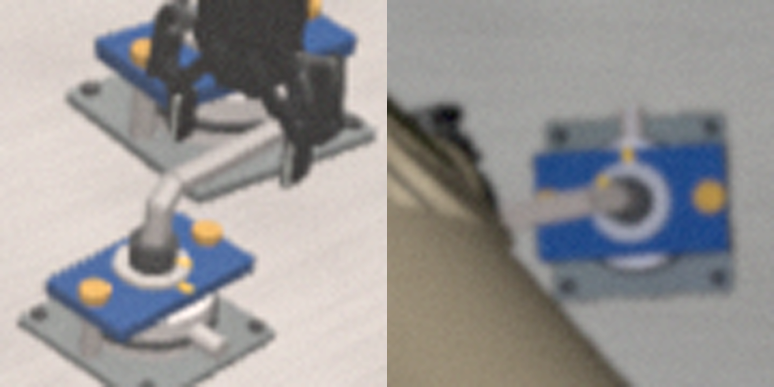

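>>> carry_out(
  translation=[
    [0,0,0],
    [0,0,0],
    [0,0,0],
    [0,0,0],
    [0,0,0],
    [0,0,0],
  ],
  twist=[0,0,0,0,0,0],
  jaw=[0.5,0,0,0,0,0],
)

```text
t: 40.05
tool_pos: [0.4688, 0.2742, 0.1052]
eef_rot: [0.622, 0.783, 0.001, 0.001]
contact_force: [0.1, -0.9, 0.5]
width: 0.186
```

```bash

cat >> h.py <<'E'
def arc(yaws,A=(.489,.186),r=None,z=None):
    o,t,Rm,y=st(); A=np.array(A)
    r=np.linalg.norm(t[:2]-A) if r is None else r
    ph0=np.arctan2(t[1]-A[1],t[0]-A[0]); print("r",round(r,4),"phi",round(ph0,3),"yaw",round(y,3),"F",o["contact_force"].round(1),"M",o["ft_torque"].round(2),"Ft(cw resist)",round(float(o["contact_force"][:2]@[-np.sin(y),np.cos(y)]),1),"z",t[2].round(4),"w",round(o["width"],3),"t",o["t"])
    for d in yaws:
        p=np.r_[A+r*np.array([np.cos(ph0-d),np.sin(ph0-d)]),t[2]]
        print(round(d,3),(Rm.T@(p-t)*1000).round(1))
E
python3 - <<'E'
from h import *
arc(np.arange(1,9)*.06)
E
```

```text
r 0.0905 phi 1.796 yaw 1.799 F [ 0.1 -0.9  0.5] M [-0.07 -0.15 -0.05] Ft(cw resist) 0.1 z 0.1052 w 0.186 t 40.05
0.06 [-0.2  5.4  0. ]
0.12 [-0.7 10.8  0. ]
0.18 [-1.5 16.2  0. ]
0.24 [-2.7 21.5  0.1]
0.3 [-4.1 26.7  0.1]
0.36 [-5.9 31.9  0.1]
0.42 [-8.  36.9  0.1]
0.48 [-10.3  41.7   0.1]
```

>>> carry_out(
  translation=[
    [-0.2,5.4,0],
    [-0.7,10.8,0],
    [-1.5,16.2,0],
    [-2.7,21.5,0],
    [-4.1,26.7,0],
    [-4.1,26.7,0],
  ],
  twist=[0.06,0.12,0.18,0.24,0.3,0.3],
  jaw=[0,0,0,0,0,0],
)

```text
t: 40.8
tool_pos: [0.4955, 0.2763, 0.1052]
eef_rot: [0.732, 0.681, 0.001, 0.001]
contact_force: [-1.4, -2.1, 1.9]
width: 0.188
```

```bash

python3 - <<'E'
from h import *
arc(np.arange(1,9)*.05)
f=cam('top')['frame']; g=cam('scene')['frame']
a=cv2.resize(g[135:225,322:412],None,fx=4.3,fy=4.3,interpolation=2);b=cv2.resize(f[150:240,210:300],None,fx=4.3,fy=4.3,interpolation=2)
cv2.imwrite('pics/t1.png',cv2.convertScaleAbs(np.hstack([a,b]),alpha=1.6))
E
```

```text
r 0.0905 phi 1.499 yaw 1.499 F [-1.4 -2.1  1.9] M [-0.21  0.23  0.34] Ft(cw resist) 1.3 z 0.1052 w 0.188 t 40.8
0.05 [-0.1  4.5  0. ]
0.1 [-0.5  9.   0. ]
0.15 [-1.  13.5  0. ]
0.2 [-1.8 18.   0. ]
0.25 [-2.8 22.4  0. ]
0.3 [-4.1 26.8  0.1]
0.35 [-5.5 31.   0.1]
0.4 [-7.2 35.2  0.1]
```

View pics/t1.png

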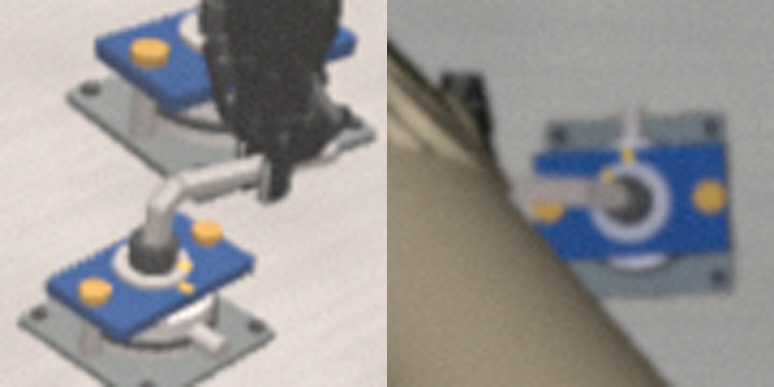

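>>> carry_out(
  translation=[
    [-0.1,4.5,0],
    [-0.5,9,0],
    [-1,13.5,0],
    [-1.8,18,0],
    [-2.8,22.4,0],
    [-4.1,26.8,0],
    [-5.5,31,0],
    [-5.5,31,0],
  ],
  twist=[0.05,0.1,0.15,0.2,0.25,0.3,0.35,0.35],
  jaw=[0,0,0,0,0,0,0,0],
)

```text
t: 41.9
tool_pos: [0.5262, 0.2688, 0.1055]
eef_rot: [0.839, 0.545, 0.001, 0.001]
contact_force: [0.6, 0.1, 1.1]
width: 0.188
```

```bash

python3 - <<'E'
from h import *
arc(np.arange(1,7)*.025)
f=cam('top')['frame']; g=cam('scene')['frame']
a=cv2.resize(g[170:220,330:380],None,fx=7.6,fy=7.6,interpolation=2);b=cv2.resize(f[172:222,240:290],None,fx=7.6,fy=7.6,interpolation=2)
cv2.imwrite('pics/t2.png',cv2.convertScaleAbs(np.hstack([a,b]),alpha=1.6))
E
```

```text
r 0.0908 phi 1.149 yaw 1.152 F [0.6 0.1 1.1] M [-0.   -0.24  0.54] Ft(cw resist) -0.5 z 0.1055 w 0.188 t 41.9
0.025 [-0.   2.3  0. ]
0.05 [-0.1  4.5  0. ]
0.075 [-0.3  6.8  0. ]
0.1 [-0.5  9.1  0. ]
0.125 [-0.7 11.3  0. ]
0.15 [-1.1 13.6  0. ]
```

View pics/t2.png

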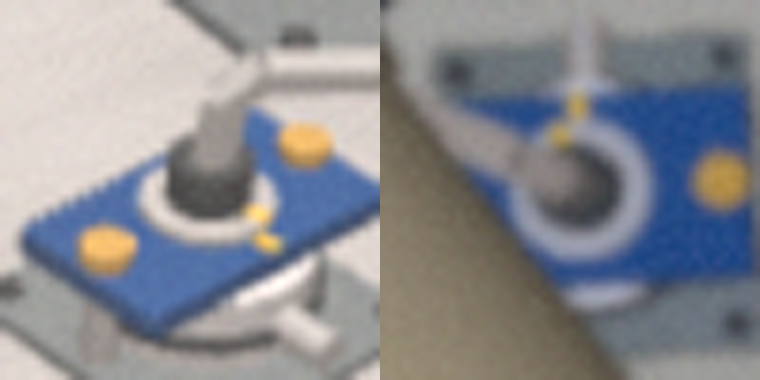

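>>> carry_out(
  translation=[
    [0,3.6,0],
    [-0.2,7.2,0],
    [-0.6,10.8,0],
    [-1.1,14.3,0],
    [-1.8,18,0],
    [-1.8,18,0],
  ],
  twist=[0.04,0.08,0.12,0.16,0.2,0.2],
  jaw=[0,0,0,0,0,0],
)

```text
t: 42.75
tool_pos: [0.5421, 0.2599, 0.1057]
eef_rot: [0.889, 0.458, 0.002, 0.001]
contact_force: [2.4, 0.9, 1.5]
width: 0.188
```

```bash

python3 - <<'E'
from h import *
arc(np.arange(1,7)*.025)
f=cam('top')['frame']; g=cam('scene')['frame']
a=cv2.resize(g[170:220,330:380],None,fx=7.6,fy=7.6,interpolation=2);b=cv2.resize(f[172:222,240:290],None,fx=7.6,fy=7.6,interpolation=2)
cv2.imwrite('pics/t3.png',cv2.convertScaleAbs(np.hstack([a,b]),alpha=1.6))
E
```

```text
r 0.0911 phi 0.948 yaw 0.952 F [2.4 0.9 1.5] M [ 0.06 -0.55  0.66] Ft(cw resist) -1.5 z 0.1057 w 0.188 t 42.75
0.025 [-0.   2.3  0. ]
0.05 [-0.1  4.6  0. ]
0.075 [-0.3  6.8  0. ]
0.1 [-0.5  9.1  0. ]
0.125 [-0.8 11.3  0. ]
0.15 [-1.1 13.6  0. ]
```

View pics/t3.png

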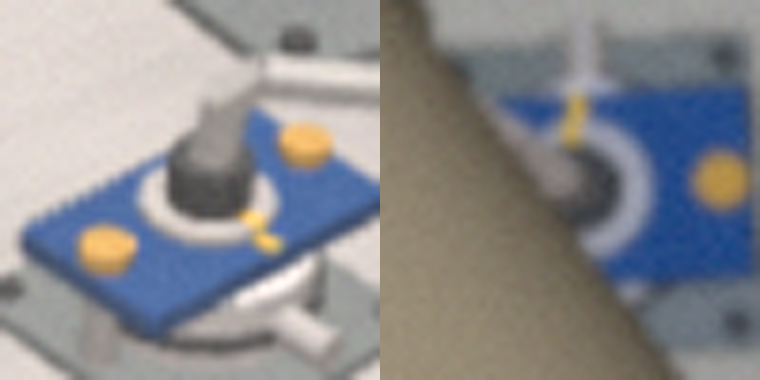

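>>> carry_out(
  translation=[
    [0,1.8,0],
    [-0.1,3.6,0],
    [-0.2,5.5,0],
    [-0.2,5.5,0],
  ],
  twist=[0.02,0.04,0.06,0.06],
  jaw=[0,0,0,0],
)

```text
t: 43.35
tool_pos: [0.5465, 0.2567, 0.1057]
eef_rot: [0.902, 0.432, 0.002, 0.001]
contact_force: [2.3, 1.2, 3.2]
width: 0.19
```

```bash

python3 - <<'E'
from h import *
arc(np.arange(1,4)*.015)
E
```

```text
r 0.0911 phi 0.888 yaw 0.892 F [2.3 1.2 3.2] M [ 0.09 -0.55  0.72] Ft(cw resist) -1.1 z 0.1057 w 0.19 t 43.35
0.015 [-0.   1.4  0. ]
0.03 [-0.1  2.7  0. ]
0.045 [-0.1  4.1  0. ]
```

>>> carry_out(
  translation=[
    [0,1.4,0],
    [-0.1,2.7,0],
    [-0.1,2.7,0],
  ],
  twist=[0.015,0.03,0.03],
  jaw=[0,0,0],
)

```text
t: 43.72
tool_pos: [0.5487, 0.2549, 0.1058]
eef_rot: [0.909, 0.418, 0.002, 0.001]
contact_force: [2.6, 1.6, 2.3]
width: 0.185
```

```bash

python3 - <<'E'
from h import *
arc(np.arange(1,4)*.01)
f=cam('top')['frame']; g=cam('scene')['frame']
a=cv2.resize(g[170:220,330:380],None,fx=7.6,fy=7.6,interpolation=2);b=cv2.resize(f[172:222,240:290],None,fx=7.6,fy=7.6,interpolation=2)
cv2.imwrite('pics/t4.png',cv2.convertScaleAbs(np.hstack([a,b]),alpha=1.6))
E
```

```text
r 0.0912 phi 0.857 yaw 0.862 F [2.6 1.6 2.3] M [ 0.1  -0.59  0.7 ] Ft(cw resist) -1.0 z 0.1058 w 0.185 t 43.725
0.01 [-0.   0.9  0. ]
0.02 [-0.   1.8  0. ]
0.03 [-0.1  2.7  0. ]
```

View pics/t4.png

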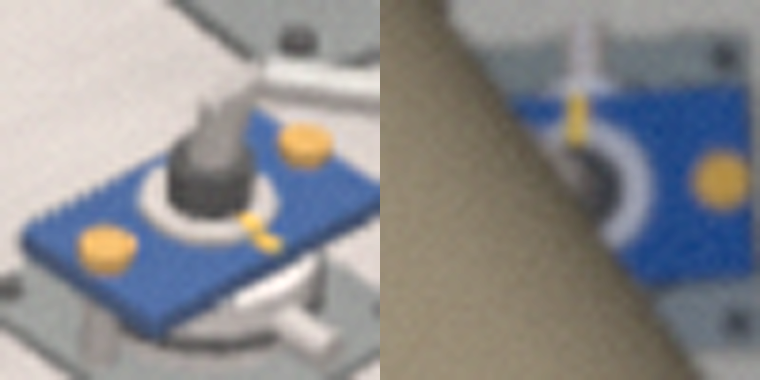

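>>> carry_out(
  translation=[
    [0,0.9,0],
    [0,1.8,0],
    [0,1.8,0],
  ],
  twist=[0.01,0.02,0.02],
  jaw=[0,0,0],
)

```text
t: 44.2
tool_pos: [0.55, 0.2538, 0.1058]
eef_rot: [0.913, 0.409, 0.002, 0.001]
contact_force: [1.8, 1.3, 2.4]
width: 0.19
```

```bash

python3 - <<'E'
from h import *
arc([.01,.02,.03])
E
```

```text
r 0.0912 phi 0.838 yaw 0.842 F [1.8 1.3 2.4] M [ 0.11 -0.69  0.73] Ft(cw resist) -0.4 z 0.1058 w 0.19 t 44.2
0.01 [-0.   0.9  0. ]
0.02 [-0.   1.8  0. ]
0.03 [-0.1  2.7  0. ]
```

>>> carry_out(
  translation=[
    [0,0.9,0],
    [0,1.8,0],
    [0,1.8,0],
  ],
  twist=[0.01,0.02,0.02],
  jaw=[0,0,0],
)

```text
t: 44.58
tool_pos: [0.5513, 0.2526, 0.1058]
eef_rot: [0.917, 0.4, 0.002, 0.001]
contact_force: [2.4, 1.0, 3.7]
width: 0.183
```

```bash

python3 - <<'E'
from h import *
arc([.01,.02,.03])
E
```

```text
r 0.0912 phi 0.819 yaw 0.822 F [2.4 1.  3.7] M [ 0.23 -0.47  0.83] Ft(cw resist) -1.0 z 0.1058 w 0.183 t 44.575
0.01 [-0.   0.9  0. ]
0.02 [-0.   1.8  0. ]
0.03 [-0.1  2.7  0. ]
```

>>> carry_out(
  translation=[
    [0,0.9,0],
    [0,1.8,0],
    [0,1.8,0],
  ],
  twist=[0.01,0.02,0.02],
  jaw=[0,0,0],
)

```text
t: 44.95
tool_pos: [0.5525, 0.2516, 0.1058]
eef_rot: [0.921, 0.39, 0.002, 0.0]
contact_force: [0.2, 1.5, 4.4]
width: 0.186
```

```bash

python3 - <<'E'
from h import *
arc([.01,.02,.03])
f=cam('top')['frame']; g=cam('scene')['frame']
a=cv2.resize(g[170:220,330:380],None,fx=7.6,fy=7.6,interpolation=2);b=cv2.resize(f[172:222,240:290],None,fx=7.6,fy=7.6,interpolation=2)
cv2.imwrite('pics/t5.png',cv2.convertScaleAbs(np.hstack([a,b]),alpha=1.6))
E
```

```text
r 0.0913 phi 0.802 yaw 0.802 F [0.2 1.5 4.4] M [ 0.35 -0.14  0.98] Ft(cw resist) 0.9 z 0.1058 w 0.186 t 44.95
0.01 [-0.   0.9  0. ]
0.02 [-0.   1.8  0. ]
0.03 [-0.   2.7  0. ]
```

View pics/t5.png

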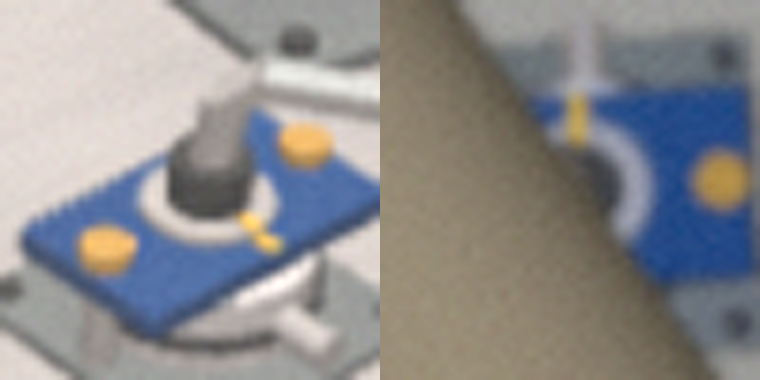

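>>> carry_out(
  translation=[
    [0,0.5,0],
    [0,0.9,0],
    [0,0.9,0],
  ],
  twist=[0.005,0.01,0.01],
  jaw=[0,0,0],
)

```text
t: 45.42
tool_pos: [0.553, 0.2512, 0.1058]
eef_rot: [0.922, 0.386, 0.002, 0.0]
contact_force: [-0.0, 3.1, 4.8]
width: 0.187
```

```bash

python3 - <<'E'
from h import *
arc([-.01,-.02,-.03,-.05])
E
```

```text
r 0.0913 phi 0.794 yaw 0.793 F [-0.   3.1  4.8] M [0.49 0.06 1.08] Ft(cw resist) 2.2 z 0.1058 w 0.187 t 45.425
-0.01 [-0.  -0.9 -0. ]
-0.02 [-0.  -1.8 -0. ]
-0.03 [-0.  -2.7 -0. ]
-0.05 [-0.1 -4.6 -0. ]
```

>>> carry_out(
  translation=[
    [0,-0.9,0],
    [0,-1.4,0],
    [0,-1.4,0],
    [0,-1.4,0],
    [0,-1.4,0],
    [0,-1.4,0],
    [0,-1.4,0],
  ],
  twist=[-0.01,-0.015,-0.015,-0.015,-0.015,-0.015,-0.015],
  jaw=[0,0,0.3,0.6,1,1,1],
)

```text
t: 46.3
tool_pos: [0.552, 0.252, 0.1058]
eef_rot: [0.92, 0.393, 0.002, 0.0]
contact_force: [-0.5, 0.5, -0.0]
width: 0.995
```

>>> carry_out(
  translation=[
    [0,0,-10],
    [0,0,-30],
    [0,0,-60],
    [0,0,-100],
    [0,0,-140],
    [0,0,-160],
    [0,0,-160],
  ],
  twist=[0,0,0,0,0,0,0],
  jaw=[1,1,1,1,1,1,1],
)

```text
t: 47.18
tool_pos: [0.5521, 0.2525, 0.2689]
eef_rot: [0.92, 0.393, 0.004, 0.0]
contact_force: [-0.2, -0.2, -0.2]
width: 1.0
```

```bash

python3 - <<'E'
from h import *
goto([.35,-.25,.3])
f=cam('top')['frame']; g=cam('scene')['frame']
a=cv2.resize(g[140:230,322:412],None,fx=4.3,fy=4.3,interpolation=2);b=cv2.resize(f[150:240,210:300],None,fx=4.3,fy=4.3,interpolation=2)
cv2.imwrite('pics/e1.png',cv2.convertScaleAbs(np.hstack([a,b]),alpha=1.6))
E
```

```text
shift [-502.6  201.5  -33.8] twist 0 | t 47.17 pos [0.5521 0.2525 0.2689] yaw 0.808 tilt [ 0.008  0.002 -1.   ] F [-0.2 -0.2 -0.2] M [ 0.02 -0.   -0.  ] w 1.0 q [-0.11  0.32 -0.5   1.47  0.16  1.38 -1.38]
```

View pics/e1.png

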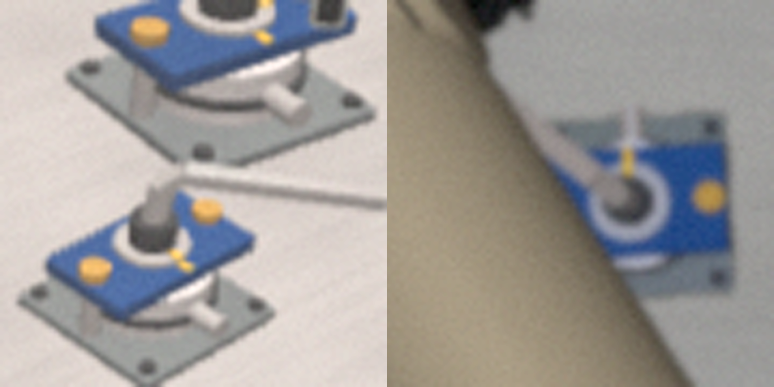

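```bash

python3 -c "
from h import *
goto([.48,-.02,.30])"
```

```text
shift [-245.6  136.5  -34.5] twist 0 | t 47.27 pos [0.5513 0.2518 0.2658] yaw 0.807 tilt [ 0.004  0.    -1.   ] F [-0.2  0.3 -0. ] M [-0.   -0.02  0.04] w 0.998 q [-0.11  0.32 -0.5   1.47  0.16  1.38 -1.38]
```

>>> carry_out(
  translation=[
    [0,0,-35],
    [-40,22,-35],
    [-80,45,-35],
    [-120,67,-35],
    [-160,90,-35],
    [-200,112,-35],
    [-245,136,-35],
    [-245,136,-35],
  ],
  twist=[0,0,0,0,0,0,0,0],
  jaw=[1,1,1,1,1,1,1,1],
)

```text
t: 48.28
tool_pos: [0.4789, -0.0233, 0.2996]
eef_rot: [0.921, 0.39, 0.001, 0.001]
contact_force: [-0.2, 0.8, 0.6]
width: 1.001
```

```bash

python3 - <<'E'
from h import *
c=cam('top'); g=cam('scene')['frame'];f=c['frame']
for n in("scene","top"):
    for k in("elbow","short_tip","reagent_mid","vial_mid","dropper_mid"):
        print(n,k,[(np.round(d["location"],3),round(d["score"],2)) for d in ctrl.tip_of(n,k)][:3])
a=cv2.resize(g[140:230,322:412],None,fx=4.3,fy=4.3,interpolation=2);b=cv2.resize(f[150:240,210:300],None,fx=4.3,fy=4.3,interpolation=2)
cv2.imwrite('pics/e2.png',cv2.convertScaleAbs(np.hstack([a,b]),alpha=1.6))
fi=f.astype(int); y=np.minimum(fi[...,2],fi[...,1])-fi[...,0]
print(y[180:198,258:272])
E
```

```text
scene elbow [(array([ 0.629, -0.212,  0.214]), 0.97), (array([0.492, 0.186, 0.123]), 0.93), (array([ 0.477, -0.281,  0.151]), 0.73)]
scene short_tip [(array([ 0.48 , -0.333,  0.147]), 0.86), (array([0.49 , 0.183, 0.065]), 0.79), (array([ 0.681, -0.152,  0.216]), 0.65)]
scene reagent_mid [(array([0.557, 0.395, 0.044]), 0.78)]
scene vial_mid [(array([ 0.582, -0.382,  0.034]), 0.68)]
scene dropper_mid [(array([ 0.648, -0.028,  0.037]), 0.74), (array([0.489, 0.186, 0.122]), 0.41)]
top elbow [(array([ 0.631, -0.21 ,  0.217]), 0.95), (array([0.489, 0.188, 0.12 ]), 0.92), (array([ 0.489,  0.183, -0.001]), 0.51)]
top short_tip [(array([ 0.478, -0.334,  0.15 ]), 0.79), (array([0.488, 0.187, 0.065]), 0.73), (array([ 0.679, -0.151,  0.215]), 0.73)]
top reagent_mid [(array([0.557, 0.396, 0.046]), 0.54), (array([ 0.65 , -0.025,  0.034]), 0.41)]
top vial_mid [(array([ 0.582, -0.384,  0.032]), 0.59)]
top dropper_mid [(array([ 0.65 , -0.028,  0.035]), 0.49)]
[[ -9 -10  -7  -9  -7  -7  -2   0  -4  -2  -1  -2  -4  -8]
 [-10 -10  -8  -9  -8  -7  -2  -4  -5  -4  -2  -2  -7  -8]
 [ -8  -9  -9  -7  -9  -7
[... 219 characters left out ...]
5 -51 -56 -55 -37   2  38  37   1 -35 -55 -57 -60]
 [-15 -32 -45 -48 -46 -31   4  37  40   2 -25 -41 -49 -54]
 [ -5 -14 -28 -32 -29 -16   9  39  37   7 -13 -26 -31 -38]
 [  0  -2 -10 -16 -14  -7  10  39  35   8  -9 -15 -18 -24]
 [  2   1  -4  -4  -6  -4   7  27  29   6  -6 -11 -13 -15]
 [  2   2   2   0  -1  -2   2  11   9   0  -5  -9 -11 -12]
 [  1   0   2   2   1   0  -1   1  -2  -4  -4  -7  -9 -10]
 [ -1   1   1   2   0   0   0   1  -2  -1  -4  -5  -7  -8]
 [ -4  -1   2   2   2   3   2   1  -2  -1  -2  -5  -6  -8]
 [ -7  -4   0   1   1   2   2   0   1  -1  -3  -6  -5  -7]
 [-11  -7  -3  -1   1   2   1   0   2  -1  -3  -3  -6  -5]
 [-13  -9  -5  -1  -1   0   0   0   1   1  -4  -6  -6  -7]]
```

View pics/e2.png

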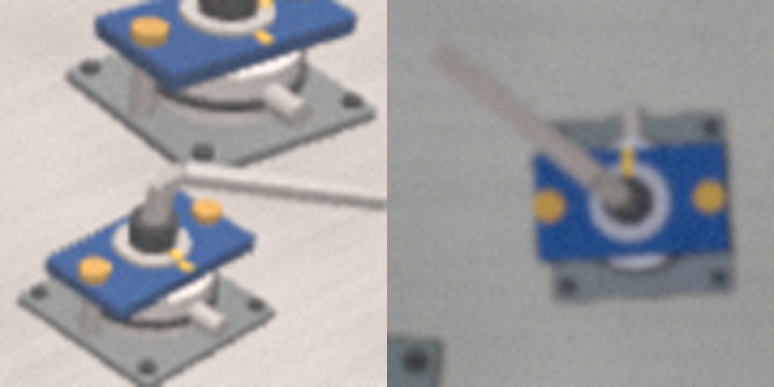

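```bash
python3 -c "
from workcell import ctrl
print(ctrl.close_job()); print(ctrl.get_obs()['t'])"
```

```text
the job is handed in; nothing more can be done
None
the job is handed in; nothing more can be done
```

The key is seated in the clamp screw, the screw is turned up to its stop with the two yellow marks in line, and the key is let go. I handed the job in at about 48 s. One limit was exceeded on the way: the pressing force before the key dropped in, described below.

**How it was done:**
- I took the smaller grey key out of the orange stand. The tool can only point down, so I flipped the key by pivoting it in the pads against the stand's hole rim and then its flat top.
- After a light search the short arm dropped into the socket.
- I let go, took the long arm again about 90 mm from the screw axis, and turned clockwise.
- The torque rose from about 0.6 to about 1.3 N m over the last few hundredths of a radian, which I took as the stop (limit 2.3 N m). Then I eased off, released and backed away.

**Last checks:**
- In the top picture the flange mark and the bridge mark form one continuous line.
- The networks put the elbow at 120–123 mm and the short tip at 65 mm above the table, which fits a fully seated key. When the key bottomed in the socket I estimated the elbow at 119 mm.
- All three bottles read the same positions as at the start, within the networks' accuracy.
- The wrist force was near zero when I handed in.

**What did not go as asked:**
- **Pressing force:** while searching for the socket, I pressed with more than the advised 10 N on three occasions, about 17, 14 and 13 N. All stayed under the 20 N that would mar it.
- **First try:** the first attempt at the socket missed because the key was still tilted about 10 degrees, so I went back to the stand and levelled it.
- **Silhouette fit:** a few of my outline fits of the key's tilt disagreed with the networks. For those I relied on the force feedback and on how far the key went down.

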